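# Clamp the booklet in the click-knob press and lock it

### The job

Clamp the booklet in the small press: turn the black wing knob on top clockwise until the plate is down on the booklet and the knob slips and clicks, then stop (one to three clicks). Then take the screwdriver from its wooden stand and with it turn the slotted lock screw on the press bed a quarter turn clockwise, to its stop. Finally put the screwdriver back upright in its stand and let go; leave the booklet and the other things where they are.

Things in the scene. Friction and masses are not known exactly. Their poses are not given: they have to be found in the camera images.
- press: Small bench book press, fixed to the table: grey bed 180 mm (its x) by 310 mm (its y, from -210 to +100), 30 mm thick; two steel posts at y = +-78 carry a cross-beam (along y, 182 x 42 mm, top 140 mm above the table). Origin: on the table, straight below the knob's axis; z up.
- knob_grip (a point): Grip point of the black wing knob on top of the beam, on its upright axis, 181 mm above the table. Its wing is a bar 46 mm long (the point's x axis), 14 mm thick (y), from 158 to 192 mm above the table, standing on a round disc of 48 mm diameter and 10 mm height. It can be gripped across the 14 mm from above and turns with the knob (a half turn looks the same).
- screw (a joint): Turn of the press screw, rad, grows clockwise seen from above; 0 = plate highest. The plate sinks 6 mm per rad and touches the booklet at about 1.83 rad; from there a stiff spring above the plate is squeezed and the clutch begins to slip near 2.2 rad. When the knob is let go under load the screw springs back by 0.1 to 0.35 rad, the knob with it, and then stays, still clamping. Starts between 0.3 and 1.2. Before it touches, screw and knob turn together (about 0.07 N m).
- knob (a joint): Slip of the knob's torque clutch over the screw, rad, clockwise: 0 at the start, grows only once the screw is stopped by the load, never shrinks by itself; clicks are 0.52 rad apart and the first one has passed at 0.3 rad. Slipping takes about 0.1 to 0.2 N m, rising and falling with each click. Three clicks are 1.57 rad, and more than 2.0 rad is overdone.
- platen: Steel pressure plate under the beam, 120 x 90 x 14 mm, does not turn; origin at the centre of its underside, at first 4 to 9 mm above the booklet.
- booklet: Loose hardback booklet 148 x 105 x 25 mm, already lying on the bed under the plate; origin at the centre of its underside.
- lock (a joint): Turn of the slotted lock screw, rad, clockwise seen from above: starts at 0 to 0.2 (open); stop at 1.571 (locked, the end of a quarter turn). Stays where it is left, needs about 0.05 N m. It is flush in its collar and has no grip: only the screwdriver turns it.
- lock_slot (a point): Centre of the slot's mouth in the lock screw's brass top face (30 mm across, in a steel collar of 46 mm diameter, on the bed at x = 0, y = -165 mm of the press), 42 mm above the table. The slot runs along the point's x axis (turning with the screw), is 5 mm wide, 8 mm deep and 30 mm long, closed at the ends by the collar.
- driver: Loose flat screwdriver standing blade down in the stand, 141 mm long, 90 g. Origin: centre of the blade's end; z points up to the handle. The blade is 10 mm wide along its x and 2.4 mm thick along its y; the 7 mm shank reaches to 66 mm, a round foot of 30 mm diameter from 66 to 72 mm, and a square wooden handle of 22 x 22 mm (faces square to x and y) from 71 to 141 mm.
- driver_grip (a point): Point on the screwdriver's axis, in the handle, 113 mm above the blade's end: a good place to grip. Axes as the screwdriver's.
- stand: Wooden block 70 x 70 x 70 mm, fixed to the table, with an upright through hole of 17 mm diameter in the middle. Origin: centre of its underside. The screwdriver stands in it with its foot on the block's top, its blade's end then 4 mm above the table; it may stand at any turn about its axis.
- eraser: White eraser 45 x 22 x 12 mm lying on the press bed; leave it.
- ink_jar: Small jar, 42 mm diameter, 50 mm high, beside the stand; leave it.
- tape_roll: Tape roll lying flat, 84 mm diameter, 19 mm high, beyond the press; leave it.
- marker: Black marker pen, 130 mm long, 13 mm thick; leave it.
- pencil_tin: Dark flat tin 200 x 75 x 30 mm; leave it.
There are look-alikes about, which are no part of the job. Of the things that look like the driver, the largest one is meant.

How it is judged:
By the outcome, as a careful person would: the job done as asked, in the order asked, and still so for the second after the job is handed in, with the robot touching nothing.
It also fails if it takes over 72 s, if anything falls off the work surface, if the arm or the gripper's body presses on something with over 40 N, if the wrist force passes 120 N, or if a joint passes its speed limit or range.

### The arm

A 6-joint arm with a two-finger parallel gripper is mounted at the origin on the work surface. World frame = base frame: x ahead of the robot, y to its left, z up, the work surface at z = 0. Lengths are in m, angles in rad, forces in N, time in s.
With the tool pointing down it reaches from about 0.275 to 0.75 m from the base axis. Payload 10.2 kg.
Tool frame: the origin (TCP) lies at the very end of the fingers, on their centre line; the grasp point (between the pads) lies 19 mm behind it (bot.pinch_z is the x of the grasp point in the tool frame, in m); x points along the fingers, y is the direction in which the jaws open and shut, and the axes are right-handed (so a half turn about x gives the same grasp; the last joint's range is limited). The gripper opens to 85 mm and grips with 20 to 120 N. Pads are 22 mm wide; open, the fingers measure 114 mm over their backs; the gripper's body (76 mm by 85 mm) begins 54 mm behind the grasp point. The pads swing forward as they close: fully open they stand 13 mm farther back than shut.
Start: joints at [-1.409, 0.313, 1.498, -0, 1.331, -0.223], TCP at [0.197, -0.487, 0.231] pointing down, gripper open.
Joint ranges: [-2.94, 2.94], [-0.97, 2.17], [0.19, 2.56], [-1.23, 4.37], [0.02, 3.11], [-2.88, 2.88]. Speed limits (rad/s): [2.39, 2.39, 3.01, 3.14, 3.14, 3.14].

### API

Orientations are given as a unit quaternion [x, y, z, w].
In Python, from bench import bot gives the robot as it stands.
- The arm moves only by the shell command python3 -m jog 'ROWS' [FORCE]. ROWS is JSON, a list of rows, each an object with "jaw": the finger opening in m, from 0 to 0.0854; "slide": the shift along the world's x, y, z in m, a list of three; "turn": the turn, a rotation vector about the world's x, y, z in rad, a list of three. A call has exactly 10 rows; each row is the pose to reach, as a shift and turn from the pose commanded when the call began; what a row does not reach only later rows make up. A row lasts 1/10 s, in which the tool goes at most 50 mm and 8.59 degrees, less where a joint would pass 70% of its speed; a pose out of reach is approached as far as the arm can. A call with a gripper value outside its range is refused whole. The fingers move at their own pace and stop on an object; FORCE is the grip in N (left out, the last holds). Time passes only in rows, so rows that repeat a pose let the fingers close, or fill a call up. It gives the time, the measured TCP pose, the force and the opening at its end, in the units of the state.
- bot.observe(): the state, without advancing time (a new reading comes with each control period).
- bot.read_camera(name): name is "side" or "top"; returns a dict with "color" (420x560x3 uint8, red, green, blue), "camera_matrix" (3x3 intrinsics, pixels), "D" ([k1, k2, p1, p2, k3] as OpenCV has them; the pictures are not rectified), "extrinsics" (4x4, takes a point from camera to world coordinates). Camera axes: x right, y up, looking along -z (the intrinsics and any distortion apply to the point x, -y, -z); pixel columns grow to the right and rows downward; lengths in m; the calibration is good to about 2 mm. A picture is of the moment at which its call begins. There is no depth.
- bot.job_done(): hands the job in, once; it reports no verdict.
The state is a dict: "clock": time; "q": joint angles; "joint_velocities": joint speeds; "joint_efforts": joint torques, N m; "tool_pos": TCP position; "ee_rot": TCP orientation; "wrist_force": force on the tool from outside, world axes, zero at the start; "wrist_torque": the same for the moment, N m; "gripper_width": opening from 0.0 (shut) to 1.0 (fully open).
Only numpy, scipy, OpenCV 4.12 (cv2) and the standard library are available. Lean on these libraries where they do the work, as an engineer would, in place of code of your own. Each camera call takes 0.05 s, during which the arm holds its last target.

## Working session

There is one attempt and no reset: what is moved stays moved. The work goes in short steps, Python scripts to look and compute and a shell command to move; the robot and the scene stay as the last step left them, time stands still between calls to the robot, and variables do not carry over. Pictures are saved under pics/ and viewed, and the job is handed in when it is done.

```bash
ls; mkdir -p pics
python3 - <<'E'
from bench import bot
import cv2,numpy as np
print(bot.observe(), bot.pinch_z)
for n in ("side","top"):
    r=bot.read_camera(n)
    cv2.imwrite(f"pics/{n}0.png",cv2.cvtColor(r["color"],cv2.COLOR_RGB2BGR))
    print(n,r["camera_matrix"],r["D"],r["extrinsics"])
E
```

```text
pics
{'clock': 0.0, 'q': array([-1.40941167e+00,  3.13455142e-01,  1.49846580e+00,  8.07367785e-06,
        1.33103088e+00, -2.23398574e-01]), 'joint_velocities': array([ 0.0005109 , -0.00144966, -0.00100475,  0.00042055,  0.00029564,
       -0.00040451]), 'joint_efforts': array([-1.31650384e-03, -4.12260711e+01, -2.59742975e+01, -2.84569214e-04,
        4.08845881e-03, -2.98750592e-05]), 'tool_pos': array([ 0.19700908, -0.48633714,  0.23072165]), 'ee_rot': array([ 0.69407812,  0.13568324, -0.69404278,  0.13472279]), 'wrist_force': array([-0.15430475, -0.58941679, -0.61768512]), 'wrist_torque': array([-0.01695494, -0.00074604,  0.00725252]), 'gripper_width': 1.0013197454935772} -0.0187
side [[415.73502213   0.         273.19189548]
 [  0.         415.73502213 209.62064522]
 [  0.           0.           1.        ]] [-0.02625025  0.          0.          0.          0.        ] [[ 0.98889626  0.09015232 -0.1181387   0.4453754 ]
 [-0.14829376  0.54701307 -0.8238845  -0.9859855 ]
 [-0.00965168  0.83225553  0.5543082   0.79367493]
 [ 0.          0.          0.          1.        ]]
top [[432.91808083   0.         271.7348874 ]
 [  0.         432.91808083 214.05632329]
 [  0.           0.           1.        ]] [-0.01478189  0.          0.          0.          0.        ] [[ 0.0134011   0.98404406 -0.17741958  0.34812096]
 [-0.99975038  0.01001407 -0.01997225  0.00613125]
 [-0.01787688  0.17764294  0.98393262  1.37053027]
 [ 0.          0.          0.          1.        ]]
```

View pics/side0.png

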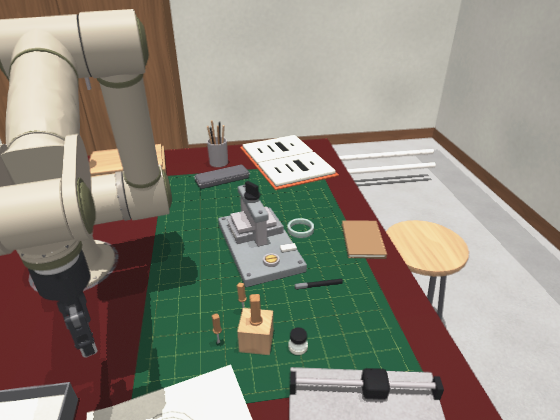

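View pics/top0.png

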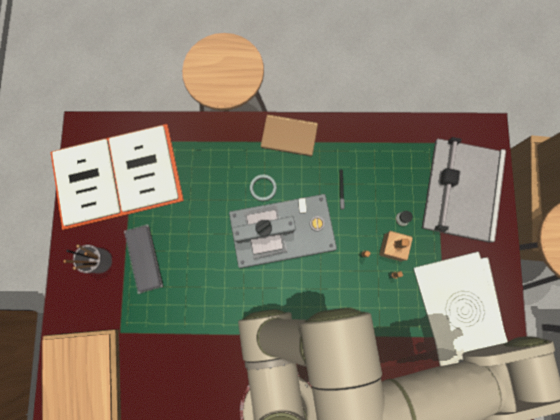

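The side view shows the press with its knob near (252,188), the lock near (271,259) and the driver in its stand near (256,310). In the top view they are near (263,228), (317,224) and (400,244). There are two smaller look-alike drivers. I'll zoom in next.

```bash
cat > h.py <<'E'
import cv2,numpy as np
from bench import bot
F=np.diag([1,-1,-1.])
def ray(r,uv):
    p=cv2.undistortPoints(np.array([[uv]],float),r["camera_matrix"],np.array(r["D"]))[0,0]
    E=r["extrinsics"]; d=E[:3,:3]@F@np.array([p[0],p[1],1]); return E[:3,3],d/np.linalg.norm(d)
def onz(r,uv,z):
    o,d=ray(r,uv); return o+d*(z-o[2])/d[2]
def proj(r,P):
    E=r["extrinsics"]; R=F@E[:3,:3].T; t=-R@E[:3,3]
    return cv2.projectPoints(np.array(P,float).reshape(-1,3),cv2.Rodrigues(R)[0],t,r["camera_matrix"],np.array(r["D"]))[0].reshape(-1,2)
def tri(r1,u1,r2,u2):
    o1,d1=ray(r1,u1);o2,d2=ray(r2,u2)
    s=np.linalg.lstsq(np.c_[d1,-d2],o2-o1,rcond=None)[0]
    a=o1+s[0]*d1;b=o2+s[1]*d2
    return (a+b)/2,np.linalg.norm(a-b)
def crop(r,x0,y0,w,h,k,name):
    c=cv2.cvtColor(r["color"],cv2.COLOR_RGB2BGR)[y0:y0+h,x0:x0+w]
    cv2.imwrite("pics/"+name,cv2.resize(c,None,fx=k,fy=k,interpolation=cv2.INTER_CUBIC))
E
python3 - <<'E'
from h import *
s=bot.read_camera("side");t=bot.read_camera("top")
np.save("s0.npy",s,allow_pickle=True);np.save("t0.npy",t,allow_pickle=True)
crop(s,190,170,130,100,6,"s_press.png")
crop(s,190,270,130,90,6,"s_stand.png")
crop(t,220,180,120,95,6,"t_press.png")
crop(t,340,200,90,90,6,"t_stand.png")
E
```

```text
(no output)
```

View pics/s_press.png

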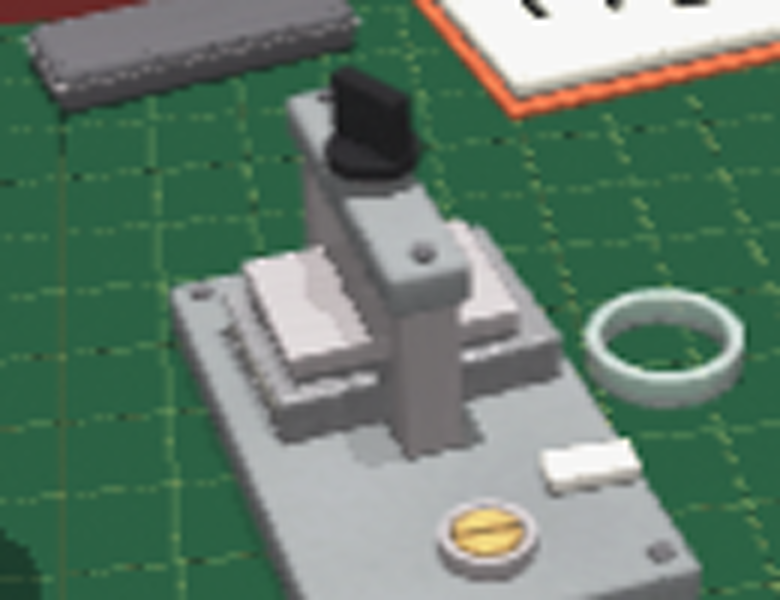

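View pics/s_stand.png

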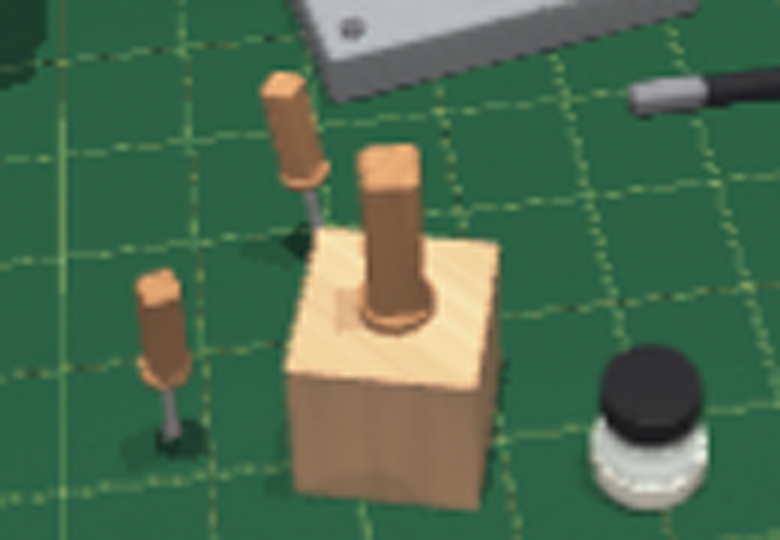

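View pics/t_press.png

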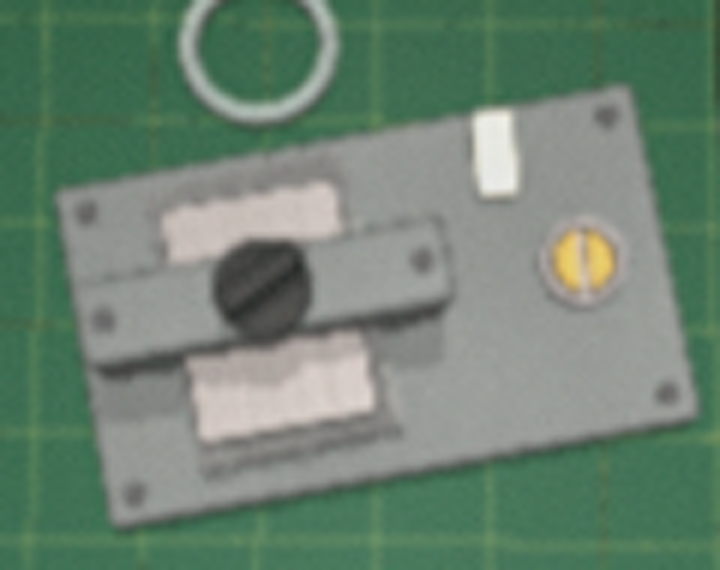

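View pics/t_stand.png

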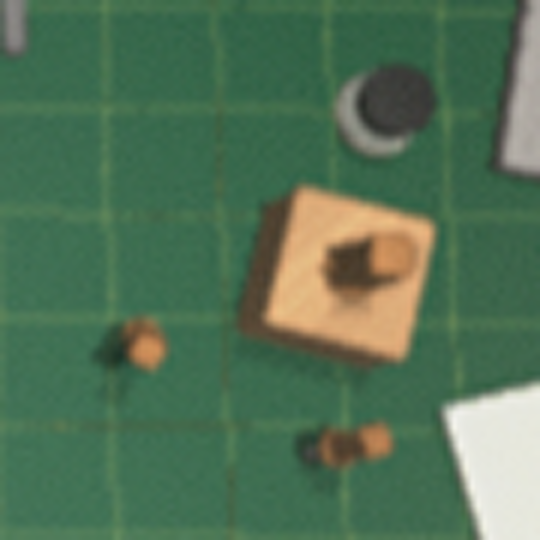

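Both zooms show the scene clearly. In the top crop the knob is at (262,290), with the wing about 30° off horizontal. The lock is at (583,260), slot vertical, and the driver top is at (393,255). Next I'll measure positions with masks.

```bash
cat > m.py <<'E'
from h import *
s=np.load("s0.npy",allow_pickle=True).item();t=np.load("t0.npy",allow_pickle=True).item()
def comp(r,box,f,k=6):
    x0,y0,x1,y1=box
    im=cv2.resize(r["color"][y0:y1,x0:x1],None,fx=k,fy=k,interpolation=cv2.INTER_CUBIC)
    m=f(im.astype(int),cv2.cvtColor(im,cv2.COLOR_RGB2HSV).astype(int)).astype(np.uint8)
    n,l,st,c=cv2.connectedComponentsWithStats(m)
    i=1+np.argmax(st[1:,4]); 
    return (l==i).astype(np.uint8),(c[i]+.5)/k-.5+[x0,y0],st[i,4]/k/k,np.array([x0,y0]),k
def un(p,o,k): return (np.asarray(p,float)+.5)/k-.5+o
if __name__=="__main__":
    # bed corners (hand read) at z=.03
    C=[onz(t,un(p,np.array([220,180]),6),.03) for p in [(60,188),(630,86),(697,416),(115,527)]]
    print("bed",np.round(C,4), [np.linalg.norm(C[i]-C[(i+1)%4]) for i in range(4)])
    ys=((C[1]-C[0])+(C[2]-C[3])); ys/=np.linalg.norm(ys)   # direction to lock = -y press
    print("yaw of -y dir",np.degrees(np.arctan2(ys[1],ys[0])))
    Y=-ys; X=np.array([Y[1],-Y[0],0])
    cen=sum(C)/4; org=cen+Y*0.055; print("origin from bed",org,"lock from bed",org-Y*.165)
    yel=lambda im,h:(h[...,0]>15)&(h[...,0]<35)&(h[...,1]>110)&(h[...,2]>120)
    m,c,a,o,k=comp(t,(305,210,330,240),yel); print("lock top",c,a,onz(t,c,.042))
    m2,c2,a2,o,k=comp(s,(258,250,284,268),yel); print("lock side",c2,a2,onz(s,c2,.042),"tri",tri(t,c,s,c2))
    dk=lambda im,h:im.max(2)<75
    m,c,a,o,k=comp(t,(250,214,278,242),dk); print("knob top",c,a,onz(t,c,.158),onz(t,c,.17))
    m,c,a,o,k=comp(s,(240,178,265,202),dk); print("knob side",c,a,onz(s,c,.17))
    wood=lambda im,h:(h[...,0]<18)&(h[...,1]>110)&(h[...,2]>120)
    m,c,a,o,k=comp(t,(396,234,412,249),lambda im,h:(h[...,0]<14)&(h[...,2]>150)&(h[...,1]>120)); print("drv top",c,a,onz(t,c,.145))
    q=un((390,167),np.array([190,270]),6); print("drv side",onz(s,q,.145))
    S=[onz(t,un(p,np.array([340,200]),6),.07) for p in [(300,185),(435,222),(405,362),(264,323)]]
    print("stand",np.round(S,4),[np.linalg.norm(S[i]-S[(i+1)%4]) for i in range(4)],sum(S)/4)
    S=[onz(s,un(p,np.array([190,270]),6),.07) for p in [(317,228),(500,242),(478,388),(286,373)]]
    print("stand side",np.round(S,4),[np.linalg.norm(S[i]-S[(i+1)%4]) for i in range(4)],sum(S)/4)
E
python3 m.py
python3 - <<'E'
from h import *
s=np.load("s0.npy",allow_pickle=True).item();t=np.load("t0.npy",allow_pickle=True).item()
crop(t,304,210,28,28,20,"t_lock.png");crop(s,258,248,28,22,20,"s_lock.png")
crop(t,248,212,32,32,18,"t_knob.png");crop(s,238,176,28,28,18,"s_knob.png")
crop(t,380,228,36,36,16,"t_drv.png");crop(s,244,288,28,40,14,"s_drv.png")
A=[cv2.resize(cv2.imread("pics/"+n),(260,260)) for n in ["t_lock.png","t_knob.png","t_drv.png","s_lock.png","s_knob.png","s_drv.png"]]
cv2.imwrite("pics/mont.png",np.vstack([np.hstack(A[:3]),np.hstack(A[3:])]))
E
```

```text
bed [[ 0.5986  0.1666  0.03  ]
 [ 0.6564 -0.1332  0.03  ]
 [ 0.4822 -0.1663  0.03  ]
 [ 0.4216  0.1328  0.03  ]] [np.float64(0.30529853546619173), np.float64(0.17724669919616964), np.float64(0.30518664848792026), np.float64(0.1801330155876338)]
yaw of -y dir -78.81526103575497
origin from bed [0.52902238 0.05393488 0.03      ] lock from bed [ 0.56102793 -0.10793125  0.03      ]
lock top [319.49934677 222.6871034 ] 24.805555555555557 [ 0.56198146 -0.11545256  0.042     ]
lock side [270.67781416 258.42952915] 59.388888888888886 [ 0.56247185 -0.10917475  0.042     ] tri (array([ 0.56144213, -0.11500183,  0.04695415]), np.float64(0.0005097804574276019))
knob top [262.9565625  227.20993056] 133.33333333333334 [0.52865588 0.05510047 0.158     ] [0.52686919 0.05461584 0.17      ]
knob side [251.41055517 191.28954383] 243.16666666666666 [0.53016088 0.0461665  0.17      ]
drv top [402.4702381  243.94940476] 1.5555555555555556 [ 0.48690404 -0.34020693  0.145     ]
drv side [ 0.49404384 -0.35062494  0.145     ]
stand [[ 0.536  -0.3242  0.07  ]
 [ 0.518  -0.3912  0.07  ]
 [ 0.4477 -0.3733  0.07  ]
 [ 0.4663 -0.3039  0.07  ]] [np.float64(0.06934899077942273), np.float64(0.07254184870429736), np.float64(0.07180466986335136), np.float64(0.0726022657744816)] [ 0.49201021 -0.34813187  0.07      ]
stand side [[ 0.4681 -0.305   0.07  ]
 [ 0.5371 -0.3232  0.07  ]
 [ 0.5188 -0.3913  0.07  ]
 [ 0.4507 -0.3737  0.07  ]] [np.float64(0.07133561630742132), np.float64(0.07049620936076229), np.float64(0.0703732324966146), np.float64(0.07087089032005545)] [ 0.49367313 -0.34831141  0.07      ]
```

View pics/mont.png

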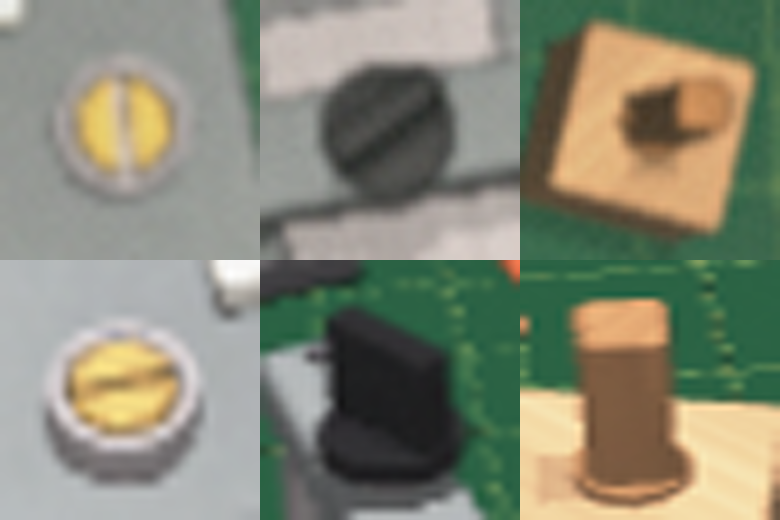

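Run:
```python
from m import *
def ang(r,o,w,a,b,z):
    P=[onz(r,np.array(p)*w/260-.5+o,z) for p in (a,b)]
    d=P[1]-P[0]; return np.round(P,4).tolist(),round(np.linalg.norm(d),4),round(np.degrees(np.arctan2(d[1],d[0])),1)
T=np.array
print("slot top",ang(t,T([304,210]),28,(117,78),(127,178),.042))
def a2(r,o,w,h,a,b,z):
    P=[onz(r,T([p[0]*w/260,p[1]*h/260])-.5+o,z) for p in (a,b)]
    d=P[1]-P[0]; return np.round(P,4).tolist(),round(np.linalg.norm(d),4),round(np.degrees(np.arctan2(d[1],d[0])),1)
print("slot side",a2(s,T([258,248]),28,22,(70,388-260),(178,375-260),.042))
print("lock c top",onz(t,T([121,127])*28/260-.5+[304,210],.042),"side",a2(s,T([258,248]),28,22,(125,122),(126,122),.042)[0][0])
print("wing top",ang(t,T([248,212]),32,(345-260,165),(440-260,95),.185))
print("knob disc c top",onz(t,T([387-260,132])*32/260-.5+[248,212],.158))
print("wing side back edge",a2(s,T([238,176]),28,28,(345,312-260),(447,357-260),.192) if 0 else a2(s,T([238,176]),28,28,(85,52),(187,95),.192))
print("wing side front edge",a2(s,T([238,176]),28,28,(70,65),(172,108),.192))
# driver top square, side: corners of top face
o=T([244,288])
P=[onz(s,T([p[0]*28/260,p[1]*40/260])-.5+o,.145) for p in [(58,42),(145,40),(148,85),(62,88)]]
print("drv top face side",np.round(P,4),sum(P)/4,[np.linalg.norm(P[i]-P[(i+1)%4]) for i in range(4)])
for a,b in((0,1),(3,2),(0,3),(1,2)):
    d=P[b]-P[a];print(np.degrees(np.arctan2(d[1],d[0])))
from scipy.spatial.transform import Rotation as R
b=bot.observe();M=R.from_quat(b["ee_rot"]).as_matrix();print(M.round(3),"yaw jaw",np.degrees(np.arctan2(M[1,1],M[0,1])))
# small drivers approx tops & base
for n,top in (("A",(285,82)),("B",(160,285))):
    print(n,onz(s,un(top,T([190,270]),6),.11))
```

```text
slot top ([[0.5769, -0.105, 0.042], [0.5432, -0.1082, 0.042]], np.float64(0.0339), np.float64(-174.6))
slot side ([[0.5471, -0.1063, 0.042], [0.5797, -0.1068, 0.042]], np.float64(0.0326), np.float64(-0.9))
lock c top [ 0.56034658 -0.10624948  0.042     ] side [0.5636, -0.1067, 0.042]
wing top ([[0.5116, 0.0676, 0.185], [0.5361, 0.0356, 0.185]], np.float64(0.0403), np.float64(-52.6))
knob disc c top [0.5271269 0.0545809 0.158    ]
wing side back edge ([[0.5195, 0.0692, 0.192], [0.548, 0.0374, 0.192]], np.float64(0.0427), np.float64(-48.1))
wing side front edge ([[0.5141, 0.0618, 0.192], [0.5425, 0.0304, 0.192]], np.float64(0.0424), np.float64(-47.9))
drv top face side [[ 0.4849 -0.3388  0.145 ]
 [ 0.505  -0.3411  0.145 ]
 [ 0.5032 -0.3614  0.145 ]
 [ 0.4836 -0.3596  0.145 ]] [ 0.49416594 -0.35022174  0.145     ] [np.float64(0.02024808371545994), np.float64(0.020420532293737997), np.float64(0.019642127295492653), np.float64(0.020888451950736395)]
-6.431266213485287
-5.135348002720837
-93.3588008048793
-95.0040406408007
[[-0.     0.375 -0.927]
 [ 0.001 -0.927 -0.375]
 [-1.    -0.001 -0.   ]] yaw jaw -67.95301051991134
A [ 0.46115262 -0.26448899  0.11      ]
B [ 0.40893256 -0.36108292  0.11      ]
```

Measured: knob axis about (0.529, 0.053), wing yaw about −49°. The lock slot is at (0.562, −0.107), yaw about 1°. The driver is at (0.4935, −0.349), with its handle faces at −5°. I'll move above the knob with jaw yaw about 40.5°, which leaves room for q6 to turn clockwise.

```bash
python3 -m jog '[{"jaw":0.06,"slide":[0.04,0.06,0.02],"turn":[0,0,0.15]},{"jaw":0.06,"slide":[0.07,0.1,0.02],"turn":[0,0,0.3]},{"jaw":0.06,"slide":[0.1,0.145,0.02],"turn":[0,0,0.45]},{"jaw":0.06,"slide":[0.13,0.19,0.02],"turn":[0,0,0.6]},{"jaw":0.06,"slide":[0.155,0.235,0.02],"turn":[0,0,0.75]},{"jaw":0.06,"slide":[0.18,0.28,0.02],"turn":[0,0,0.9]},{"jaw":0.06,"slide":[0.21,0.325,0.02],"turn":[0,0,1.05]},{"jaw":0.06,"slide":[0.24,0.37,0.02],"turn":[0,0,1.2]},{"jaw":0.06,"slide":[0.265,0.415,0.02],"turn":[0,0,1.35]},{"jaw":0.06,"slide":[0.29,0.46,0.02],"turn":[0,0,1.5]}]' 60
python3 - <<'E'
from h import *
from scipy.spatial.transform import Rotation as R
b=bot.observe();M=R.from_quat(b["ee_rot"]).as_matrix();print(b["clock"],b["tool_pos"],b["q"],M.round(3),"yaw jaw",np.degrees(np.arctan2(M[1,1],M[0,1])))
p=b["tool_pos"];print("need",np.array([.529,.053,.25])-p, np.radians(40.5)-np.arctan2(M[1,1],M[0,1]))
E
```

```text
clock: 1.2
tool_pos: [0.4648, -0.0646, 0.2513]
ee_rot: [0.414, 0.573, -0.414, 0.573]
wrist_force: [0.6, -0.9, 0.5]
gripper_width: 0.701
1.2 [ 0.46475854 -0.06460608  0.25134215] [-3.88564367e-01  1.73647139e-01  1.62282398e+00 -4.59545688e-05
  1.34487058e+00 -7.08766690e-01] [[ 0.     0.949  0.315]
 [-0.     0.315 -0.949]
 [-1.     0.     0.   ]] yaw jaw 18.346832071937058
need [ 0.06424146  0.11760608 -0.00134215] 0.3866457200919087
```

```bash
python3 -m jog '[{"jaw":0.06,"slide":[0.02,0.04,0],"turn":[0,0,0.13]},{"jaw":0.06,"slide":[0.04,0.08,0],"turn":[0,0,0.26]},{"jaw":0.06,"slide":[0.064,0.117,0],"turn":[0,0,0.387]},{"jaw":0.06,"slide":[0.064,0.117,0],"turn":[0,0,0.387]},{"jaw":0.06,"slide":[0.064,0.117,0],"turn":[0,0,0.387]},{"jaw":0.06,"slide":[0.064,0.117,0],"turn":[0,0,0.387]},{"jaw":0.06,"slide":[0.064,0.117,0],"turn":[0,0,0.387]},{"jaw":0.06,"slide":[0.064,0.117,0],"turn":[0,0,0.387]},{"jaw":0.06,"slide":[0.064,0.117,0],"turn":[0,0,0.387]},{"jaw":0.06,"slide":[0.064,0.117,0],"turn":[0,0,0.387]}]'
cat > st.py <<'E'
from h import *
import sys
from scipy.spatial.transform import Rotation as R
b=bot.observe();M=R.from_quat(b["ee_rot"]).as_matrix()
print(round(b["clock"],2),"p",b["tool_pos"].round(4),"q6",b["q"][5].round(3),"yaw",np.degrees(np.arctan2(M[1,1],M[0,1])).round(2),"ax",M[:,0].round(3),"F",b["wrist_force"].round(2),"T",b["wrist_torque"].round(3),"j6",b["joint_efforts"][5].round(3),"w",round(b["gripper_width"]*85.4,1),"v",np.abs(b["joint_velocities"]).max().round(3))
if len(sys.argv)>1:
    n=sys.argv[1]
    s=bot.read_camera("side");t=bot.read_camera("top")
    np.save(n+"_s.npy",s,allow_pickle=True);np.save(n+"_t.npy",t,allow_pickle=True)
    bx=[int(v) for v in sys.argv[2:10]]
    def cc(r,x,y,w,h): return cv2.resize(cv2.cvtColor(r["color"],cv2.COLOR_RGB2BGR)[y:y+h,x:x+w],(395,395),interpolation=cv2.INTER_CUBIC)
    cv2.imwrite(f"pics/{n}.png",np.hstack([cc(s,*bx[:4]),cc(t,*bx[4:])]))
E
python3 st.py
```

```text
clock: 2.2
tool_pos: [0.528, 0.05, 0.2514]
ee_rot: [0.298, 0.641, -0.298, 0.641]
wrist_force: [-0.4, -0.6, 1.0]
gripper_width: 0.702
2.2 p [0.528  0.05   0.2514] q6 -0.827 yaw 40.13 ax [ 0. -0. -1.] F [-0.43 -0.58  0.96] T [ 0.001 -0.024  0.032] j6 0.001 w 60.0 v 0.004
```

```bash
python3 -m jog '[{"jaw":0.05,"slide":[0.001,0.003,-0.03],"turn":[0,0,0]},{"jaw":0.05,"slide":[0.001,0.003,-0.06],"turn":[0,0,0]},{"jaw":0.05,"slide":[0.001,0.003,-0.087],"turn":[0,0,0]},{"jaw":0.05,"slide":[0.001,0.003,-0.087],"turn":[0,0,0]},{"jaw":0.05,"slide":[0.001,0.003,-0.087],"turn":[0,0,0]},{"jaw":0.05,"slide":[0.001,0.003,-0.087],"turn":[0,0,0]},{"jaw":0.05,"slide":[0.001,0.003,-0.087],"turn":[0,0,0]},{"jaw":0.05,"slide":[0.001,0.003,-0.087],"turn":[0,0,0]},{"jaw":0.05,"slide":[0.001,0.003,-0.087],"turn":[0,0,0]},{"jaw":0.05,"slide":[0.001,0.003,-0.087],"turn":[0,0,0]}]' 60
python3 st.py k1 205 150 100 100 220 170 100 100
```

```text
clock: 3.2
tool_pos: [0.5291, 0.0533, 0.1645]
ee_rot: [0.298, 0.641, -0.298, 0.641]
wrist_force: [0.7, 0.2, -0.5]
gripper_width: 0.582
3.2 p [0.5291 0.0533 0.1645] q6 -0.821 yaw 40.16 ax [ 0. -0. -1.] F [ 0.69  0.25 -0.5 ] T [ 0.027 -0.054  0.04 ] j6 0.0 w 49.7 v 0.005
```

View pics/k1.png

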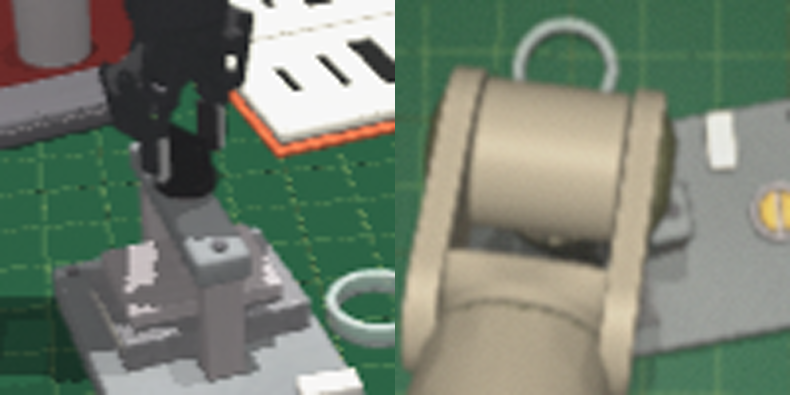

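The side crop shows the fingers straddling the knob wing near (185,160). I'll close on it.

```bash
python3 -m jog '[{"jaw":0.0,"slide":[0,0,0],"turn":[0,0,0]},{"jaw":0.0,"slide":[0,0,0],"turn":[0,0,0]},{"jaw":0.0,"slide":[0,0,0],"turn":[0,0,0]},{"jaw":0.0,"slide":[0,0,0],"turn":[0,0,0]},{"jaw":0.0,"slide":[0,0,0],"turn":[0,0,0]},{"jaw":0.0,"slide":[0,0,0],"turn":[0,0,0]},{"jaw":0.0,"slide":[0,0,0],"turn":[0,0,0]},{"jaw":0.0,"slide":[0,0,0],"turn":[0,0,0]},{"jaw":0.0,"slide":[0,0,0],"turn":[0,0,0]},{"jaw":0.0,"slide":[0,0,0],"turn":[0,0,0]}]' 40
python3 st.py
```

```text
clock: 4.3
tool_pos: [0.5296, 0.054, 0.1646]
ee_rot: [0.299, 0.641, -0.297, 0.642]
wrist_force: [4.1, 4.5, -0.1]
gripper_width: 0.157
4.3 p [0.5296 0.054  0.1646] q6 -0.821 yaw 40.16 ax [ 0.002  0.001 -1.   ] F [ 4.12  4.46 -0.14] T [ 0.665 -0.53   0.012] j6 0.003 w 13.4 v 0.002
```

```bash
python3 -m jog '[{"jaw":0.0,"slide":[0.001,0.001,0],"turn":[0,0,-0.1]},{"jaw":0.0,"slide":[0.001,0.001,0],"turn":[0,0,-0.2]},{"jaw":0.0,"slide":[0.001,0.001,0],"turn":[0,0,-0.3]},{"jaw":0.0,"slide":[0.001,0.001,0],"turn":[0,0,-0.4]},{"jaw":0.0,"slide":[0.001,0.001,0],"turn":[0,0,-0.5]},{"jaw":0.0,"slide":[0.001,0.001,0],"turn":[0,0,-0.6]},{"jaw":0.0,"slide":[0.001,0.001,0],"turn":[0,0,-0.7]},{"jaw":0.0,"slide":[0.001,0.001,0],"turn":[0,0,-0.8]},{"jaw":0.0,"slide":[0.001,0.001,0],"turn":[0,0,-0.8]},{"jaw":0.0,"slide":[0.001,0.001,0],"turn":[0,0,-0.8]}]' 40
python3 st.py
```

```text
clock: 5.3
tool_pos: [0.5297, 0.0541, 0.1645]
ee_rot: [-0.523, -0.475, 0.524, -0.475]
wrist_force: [-4.4, -1.4, 6.0]
gripper_width: 0.155
5.3 p [0.5297 0.0541 0.1645] q6 -0.021 yaw -5.52 ax [-0.001 -0.001 -1.   ] F [-4.4  -1.41  6.03] T [-0.386  1.028 -0.058] j6 0.021 w 13.2 v 0.005
```

```bash
python3 -m jog '[{"jaw":0.0,"slide":[0,0,0],"turn":[0,0,-0.05]},{"jaw":0.0,"slide":[0,0,0],"turn":[0,0,-0.1]},{"jaw":0.0,"slide":[0,0,0],"turn":[0,0,-0.15]},{"jaw":0.0,"slide":[0,0,0],"turn":[0,0,-0.2]},{"jaw":0.0,"slide":[0,0,0],"turn":[0,0,-0.22]},{"jaw":0.0,"slide":[0,0,0],"turn":[0,0,-0.24]},{"jaw":0.0,"slide":[0,0,0],"turn":[0,0,-0.26]},{"jaw":0.0,"slide":[0,0,0],"turn":[0,0,-0.28]},{"jaw":0.0,"slide":[0,0,0],"turn":[0,0,-0.3]},{"jaw":0.0,"slide":[0,0,0],"turn":[0,0,-0.32]}]' 40
python3 st.py
python3 -m jog '[{"jaw":0.0,"slide":[0,0,0],"turn":[0,0,-0.02]},{"jaw":0.0,"slide":[0,0,0],"turn":[0,0,-0.04]},{"jaw":0.0,"slide":[0,0,0],"turn":[0,0,-0.06]},{"jaw":0.0,"slide":[0,0,0],"turn":[0,0,-0.08]},{"jaw":0.0,"slide":[0,0,0],"turn":[0,0,-0.1]},{"jaw":0.0,"slide":[0,0,0],"turn":[0,0,-0.12]},{"jaw":0.0,"slide":[0,0,0],"turn":[0,0,-0.14]},{"jaw":0.0,"slide":[0,0,0],"turn":[0,0,-0.16]},{"jaw":0.0,"slide":[0,0,0],"turn":[0,0,-0.18]},{"jaw":0.0,"slide":[0,0,0],"turn":[0,0,-0.2]}]' 40
python3 st.py k2 205 150 100 100 220 170 100 100
```

```text
clock: 6.3
tool_pos: [0.5296, 0.0542, 0.1645]
ee_rot: [-0.592, -0.386, 0.593, -0.386]
wrist_force: [-5.5, -1.2, 6.0]
gripper_width: 0.155
6.3 p [0.5296 0.0542 0.1645] q6 0.299 yaw -23.87 ax [-0.001 -0.    -1.   ] F [-5.55 -1.2   6.04] T [-0.345  1.103  0.183] j6 -0.108 w 13.2 v 0.198
clock: 7.3
tool_pos: [0.5295, 0.0543, 0.1645]
ee_rot: [-0.628, -0.325, 0.629, -0.325]
wrist_force: [-6.2, -1.1, 5.8]
gripper_width: 0.157
7.3 p [0.5295 0.0543 0.1645] q6 0.499 yaw -35.33 ax [-0.001 -0.    -1.   ] F [-6.2  -1.14  5.81] T [-0.287  1.13   0.145] j6 -0.121 w 13.4 v 0.199
```

View pics/k2.png

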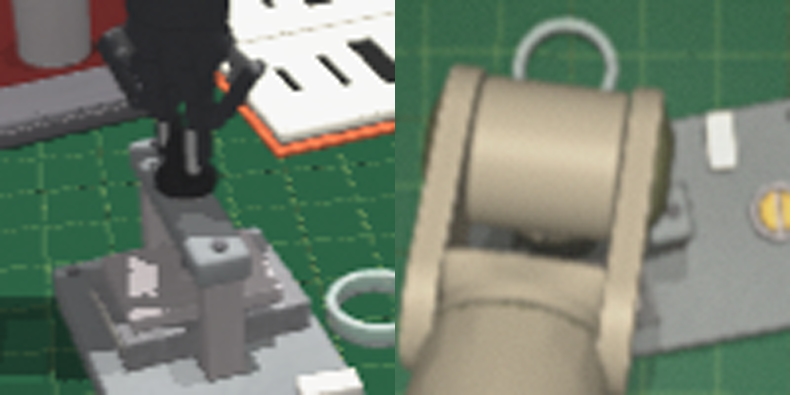

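```bash
python3 -m jog '[{"jaw":0.0,"slide":[0,0,0],"turn":[0,0,-0.02]},{"jaw":0.0,"slide":[0,0,0],"turn":[0,0,-0.04]},{"jaw":0.0,"slide":[0,0,0],"turn":[0,0,-0.06]},{"jaw":0.0,"slide":[0,0,0],"turn":[0,0,-0.08]},{"jaw":0.0,"slide":[0,0,0],"turn":[0,0,-0.1]},{"jaw":0.0,"slide":[0,0,0],"turn":[0,0,-0.12]},{"jaw":0.0,"slide":[0,0,0],"turn":[0,0,-0.14]},{"jaw":0.0,"slide":[0,0,0],"turn":[0,0,-0.16]},{"jaw":0.0,"slide":[0,0,0],"turn":[0,0,-0.18]},{"jaw":0.0,"slide":[0,0,0],"turn":[0,0,-0.2]}]' >/dev/null
python3 st.py
python3 -m jog '[{"jaw":0.0,"slide":[0,0,0],"turn":[0,0,-0.02]},{"jaw":0.0,"slide":[0,0,0],"turn":[0,0,-0.04]},{"jaw":0.0,"slide":[0,0,0],"turn":[0,0,-0.06]},{"jaw":0.0,"slide":[0,0,0],"turn":[0,0,-0.08]},{"jaw":0.0,"slide":[0,0,0],"turn":[0,0,-0.1]},{"jaw":0.0,"slide":[0,0,0],"turn":[0,0,-0.12]},{"jaw":0.0,"slide":[0,0,0],"turn":[0,0,-0.14]},{"jaw":0.0,"slide":[0,0,0],"turn":[0,0,-0.16]},{"jaw":0.0,"slide":[0,0,0],"turn":[0,0,-0.18]},{"jaw":0.0,"slide":[0,0,0],"turn":[0,0,-0.2]}]' >/dev/null
python3 st.py
```

```text
8.4 p [0.5295 0.0544 0.1645] q6 0.699 yaw -46.79 ax [-0.002 -0.    -1.   ] F [-5.77 -0.78  7.3 ] T [-0.226  1.138  0.088] j6 -0.19 w 13.5 v 0.2
9.4 p [0.5295 0.0544 0.1645] q6 0.899 yaw -58.24 ax [-0.001 -0.    -1.   ] F [-6.84 -0.14  6.03] T [-0.183  1.162  0.139] j6 -0.098 w 13.5 v 0.198
```

```bash
for i in 1 ; do python3 -m jog '[{"jaw":0.0,"slide":[0,0,0],"turn":[0,0,-0.01]},{"jaw":0.0,"slide":[0,0,0],"turn":[0,0,-0.02]},{"jaw":0.0,"slide":[0,0,0],"turn":[0,0,-0.03]},{"jaw":0.0,"slide":[0,0,0],"turn":[0,0,-0.04]},{"jaw":0.0,"slide":[0,0,0],"turn":[0,0,-0.05]},{"jaw":0.0,"slide":[0,0,0],"turn":[0,0,-0.06]},{"jaw":0.0,"slide":[0,0,0],"turn":[0,0,-0.07]},{"jaw":0.0,"slide":[0,0,0],"turn":[0,0,-0.08]},{"jaw":0.0,"slide":[0,0,0],"turn":[0,0,-0.09]},{"jaw":0.0,"slide":[0,0,0],"turn":[0,0,-0.1]}]' >/dev/null; python3 st.py; done
python3 -m jog '[{"jaw":0.0,"slide":[0,0,0],"turn":[0,0,-0.01]},{"jaw":0.0,"slide":[0,0,0],"turn":[0,0,-0.02]},{"jaw":0.0,"slide":[0,0,0],"turn":[0,0,-0.03]},{"jaw":0.0,"slide":[0,0,0],"turn":[0,0,-0.04]},{"jaw":0.0,"slide":[0,0,0],"turn":[0,0,-0.05]},{"jaw":0.0,"slide":[0,0,0],"turn":[0,0,-0.06]},{"jaw":0.0,"slide":[0,0,0],"turn":[0,0,-0.07]},{"jaw":0.0,"slide":[0,0,0],"turn":[0,0,-0.08]},{"jaw":0.0,"slide":[0,0,0],"turn":[0,0,-0.09]},{"jaw":0.0,"slide":[0,0,0],"turn":[0,0,-0.1]}]' >/dev/null; python3 st.py
python3 -m jog '[{"jaw":0.0,"slide":[0,0,0],"turn":[0,0,-0.01]},{"jaw":0.0,"slide":[0,0,0],"turn":[0,0,-0.02]},{"jaw":0.0,"slide":[0,0,0],"turn":[0,0,-0.03]},{"jaw":0.0,"slide":[0,0,0],"turn":[0,0,-0.04]},{"jaw":0.0,"slide":[0,0,0],"turn":[0,0,-0.05]},{"jaw":0.0,"slide":[0,0,0],"turn":[0,0,-0.06]},{"jaw":0.0,"slide":[0,0,0],"turn":[0,0,-0.07]},{"jaw":0.0,"slide":[0,0,0],"turn":[0,0,-0.08]},{"jaw":0.0,"slide":[0,0,0],"turn":[0,0,-0.09]},{"jaw":0.0,"slide":[0,0,0],"turn":[0,0,-0.1]}]' >/dev/null; python3 st.py
```

```text
10.4 p [0.5295 0.0545 0.1645] q6 0.998 yaw -63.94 ax [-0.002  0.    -1.   ] F [-5.5  -1.23  6.59] T [-0.117  1.173  0.164] j6 0.021 w 13.1 v 0.097
11.4 p [0.5295 0.0545 0.1645] q6 1.099 yaw -69.68 ax [-0.001  0.    -1.   ] F [-6.   -0.4   5.96] T [-0.056  1.146  0.161] j6 -0.035 w 13.4 v 0.1
12.4 p [0.5295 0.0545 0.1645] q6 1.199 yaw -75.42 ax [-0.001  0.    -1.   ] F [-5.58 -0.59  6.25] T [0.014 1.149 0.024] j6 -0.062 w 12.9 v 0.099
```

```bash
python3 st.py k3 205 150 100 100 220 170 100 100
python3 - <<'E'
import numpy as np,cv2
f=["s0.npy","k1_s.npy","k2_s.npy","k3_s.npy"]
I=[cv2.cvtColor(np.load(x,allow_pickle=True).item()["color"],cv2.COLOR_RGB2BGR)[204:248,222:292] for x in f]
I=[cv2.resize(i,(395,290),interpolation=cv2.INTER_CUBIC) for i in I]
cv2.imwrite("pics/plat.png",np.vstack([np.hstack(I[:2]),np.hstack(I[2:])]))
E
```

```text
12.4 p [0.5295 0.0545 0.1645] q6 1.199 yaw -75.42 ax [-0.001  0.    -1.   ] F [-5.58 -0.59  6.25] T [0.014 1.149 0.024] j6 -0.062 w 12.9 v 0.099
```

View pics/plat.png

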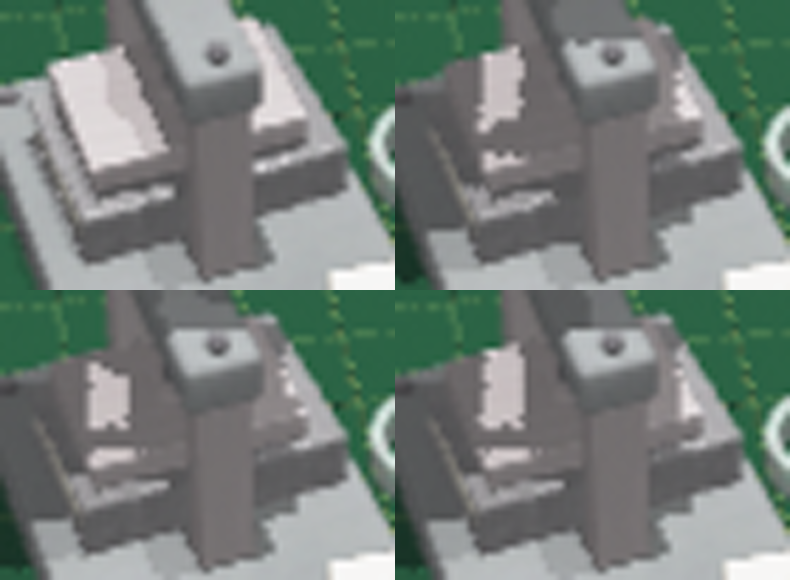

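Run:
```python
import numpy as np,cv2
from h import *
g=lambda x:cv2.cvtColor(np.load(x,allow_pickle=True).item()["color"],cv2.COLOR_RGB2GRAY).astype(np.float32)
A={k:g(k+"_s.npy") for k in("k1","k2","k3")}
r=np.load("s0.npy",allow_pickle=True).item()
p=proj(r,[[.529,.054,.075],[.529,.054,.070]]);print("px per 5mm",p[1]-p[0])
for x0,x1,y0,y1 in((236,254,224,236),(237,246,222,236),(266,278,222,231)):
  for a,b in(("k1","k2"),("k2","k3"),("k1","k3")):
    T=cv2.resize(A[a][y0:y1,x0:x1],None,fx=8,fy=8,interpolation=cv2.INTER_CUBIC)
    S=cv2.resize(A[b][y0-4:y1+5,x0-1:x1+1],None,fx=8,fy=8,interpolation=cv2.INTER_CUBIC)
    m=cv2.matchTemplate(S,T,cv2.TM_CCOEFF_NORMED);_,v,_,l=cv2.minMaxLoc(m);print(a,b,(l[0]-8)/8,(l[1]-32)/8,round(v,2))
```

```text
px per 5mm [0.06227961 1.34879719]
k1 k2 0.5 0.375 0.75
k2 k3 0.0 0.0 0.99
k1 k3 0.25 0.5 0.75
k1 k2 1.0 0.625 0.67
k2 k3 0.0 0.0 0.99
k1 k3 0.875 0.625 0.67
k1 k2 0.375 0.0 0.89
k2 k3 -0.25 0.125 0.92
k1 k3 0.25 0.125 0.85
```

From k2 to k3 the plate didn't move although the knob turned 0.7 rad, so it's down and the clutch is slipping. Slip so far is between 0.33 and 1.02 rad. I'll turn 0.2 more for margin, then let go and rise.

```bash
python3 -m jog '[{"jaw":0.0,"slide":[0,0,0],"turn":[0,0,-0.05]},{"jaw":0.0,"slide":[0,0,0],"turn":[0,0,-0.1]},{"jaw":0.0,"slide":[0,0,0],"turn":[0,0,-0.15]},{"jaw":0.0,"slide":[0,0,0],"turn":[0,0,-0.2]},{"jaw":0.0,"slide":[0,0,0],"turn":[0,0,-0.2]},{"jaw":0.045,"slide":[0,0,0],"turn":[0,0,-0.2]},{"jaw":0.045,"slide":[0,0,0],"turn":[0,0,-0.2]},{"jaw":0.045,"slide":[0,0,0],"turn":[0,0,-0.2]},{"jaw":0.045,"slide":[0,0,0],"turn":[0,0,-0.2]},{"jaw":0.045,"slide":[0,0,0],"turn":[0,0,-0.2]}]' >/dev/null; python3 st.py
python3 -m jog '[{"jaw":0.05,"slide":[0,0,0.03],"turn":[0,0,0]},{"jaw":0.05,"slide":[0,0,0.06],"turn":[0,0,0]},{"jaw":0.05,"slide":[0,-0.02,0.08],"turn":[0,0,0]},{"jaw":0.05,"slide":[0,-0.065,0.08],"turn":[0,0,0]},{"jaw":0.05,"slide":[0,-0.11,0.08],"turn":[0,0,0]},{"jaw":0.05,"slide":[0,-0.155,0.08],"turn":[0,0,0]},{"jaw":0.05,"slide":[0,-0.2,0.08],"turn":[0,0,0]},{"jaw":0.05,"slide":[-0.015,-0.245,0.08],"turn":[0,0,0]},{"jaw":0.05,"slide":[-0.03,-0.29,0.08],"turn":[0,0,0]},{"jaw":0.05,"slide":[-0.036,-0.335,0.08],"turn":[0,0,0]}]' >/dev/null; python3 st.py k4 205 150 100 100 220 170 100 100
```

```text
13.5 p [0.5301 0.0544 0.1643] q6 1.401 yaw -87.01 ax [ 0.  0. -1.] F [ 0.04  0.18 -0.53] T [ 0.029 -0.    -0.021] j6 -0.006 w 44.9 v 0.001
14.5 p [ 0.493  -0.2824  0.2445] q6 0.793 yaw -87.04 ax [ 0. -0. -1.] F [-0.42 -0.24  0.15] T [0.043 0.024 0.069] j6 0.807 w 50.1 v 0.692
```

View pics/k4.png

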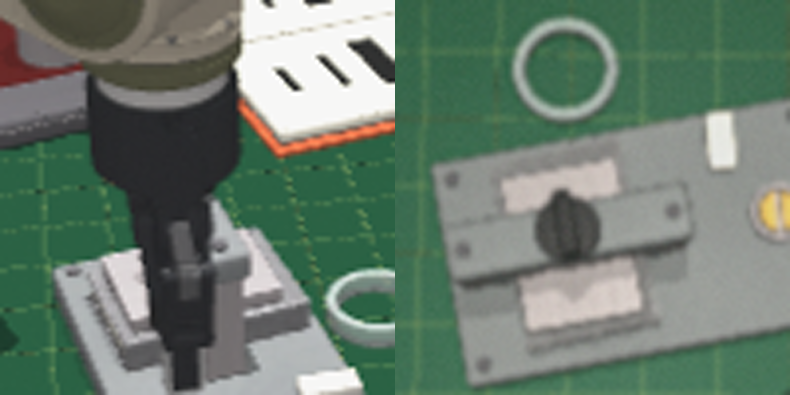

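The top crop shows the released knob's wing nearly vertical in the image, from about (565,190) to (570,257). That means it turned as commanded and sprang back slightly. Next I'll go above the driver and turn the jaw to yaw −5°.

```bash
python3 -m jog '[{"jaw":0.06,"slide":[0,-0.03,0],"turn":[0,0,0.145]},{"jaw":0.06,"slide":[0,-0.068,0],"turn":[0,0,0.29]},{"jaw":0.06,"slide":[0,-0.068,0],"turn":[0,0,0.435]},{"jaw":0.06,"slide":[0,-0.068,0],"turn":[0,0,0.58]},{"jaw":0.06,"slide":[0,-0.068,0],"turn":[0,0,0.725]},{"jaw":0.06,"slide":[0,-0.068,0],"turn":[0,0,0.87]},{"jaw":0.06,"slide":[0,-0.068,0],"turn":[0,0,1.015]},{"jaw":0.06,"slide":[0,-0.068,0],"turn":[0,0,1.16]},{"jaw":0.06,"slide":[0,-0.068,0],"turn":[0,0,1.305]},{"jaw":0.06,"slide":[0,-0.068,0],"turn":[0,0,1.43]}]' >/dev/null; python3 st.py d1 205 255 110 110 340 190 110 110
```

```text
15.6 p [ 0.4943 -0.348   0.2442] q6 -0.725 yaw -4.73 ax [ 0.  0. -1.] F [-0.94  0.17 -0.6 ] T [0.032 0.021 0.004] j6 1.479 w 60.1 v 1.223
```

View pics/d1.png

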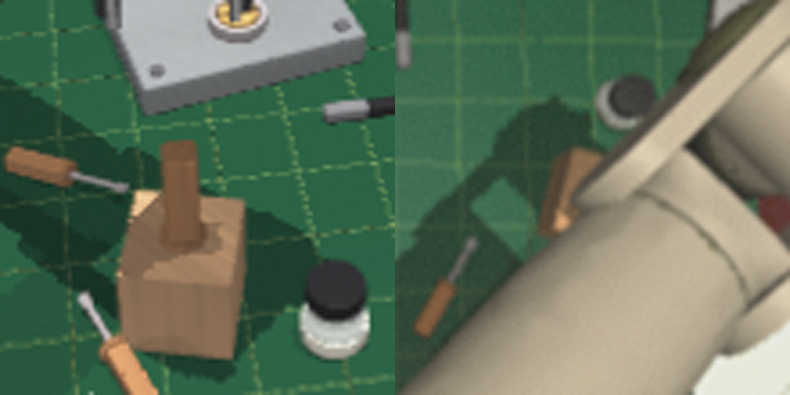

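Both small look-alikes now lie flat on the table. The gripper never went near them, so they fell by themselves. The real driver stands at (182,195) in the side crop. I'll descend onto it.

```bash
python3 -m jog '[{"jaw":0.055,"slide":[-0.0006,-0.001,-0.03],"turn":[0,0,0]},{"jaw":0.055,"slide":[-0.0006,-0.001,-0.06],"turn":[0,0,0]},{"jaw":0.055,"slide":[-0.0006,-0.001,-0.09],"turn":[0,0,0]},{"jaw":0.055,"slide":[-0.0006,-0.001,-0.12],"turn":[0,0,0]},{"jaw":0.055,"slide":[-0.0006,-0.001,-0.146],"turn":[0,0,0]},{"jaw":0.055,"slide":[-0.0006,-0.001,-0.146],"turn":[0,0,0]},{"jaw":0.055,"slide":[-0.0006,-0.001,-0.146],"turn":[0,0,0]},{"jaw":0.055,"slide":[-0.0006,-0.001,-0.146],"turn":[0,0,0]},{"jaw":0.055,"slide":[-0.0006,-0.001,-0.146],"turn":[0,0,0]},{"jaw":0.055,"slide":[-0.0006,-0.001,-0.146],"turn":[0,0,0]}]' >/dev/null; python3 st.py d2 205 255 110 110 340 190 110 110
```

```text
16.7 p [ 0.4938 -0.3499  0.0993] q6 -0.721 yaw -5.12 ax [ 0.001 -0.001 -1.   ] F [-0.53 -0.01 -0.58] T [0.035 0.026 0.034] j6 0.007 w 55.1 v 0.006
```

View pics/d2.png

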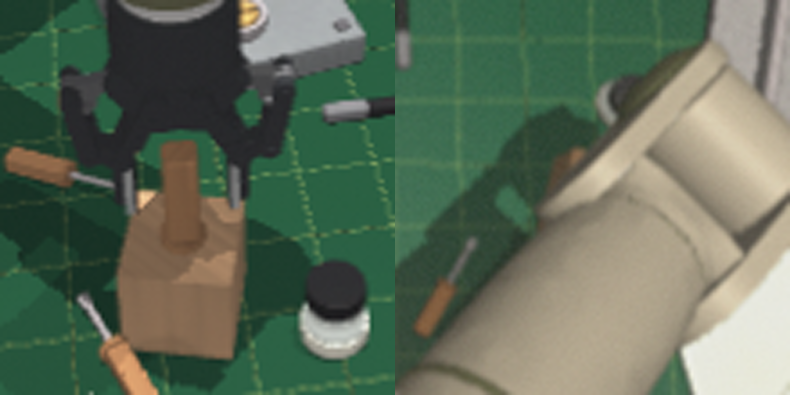

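The handle at (182,190) sits midway between the fingers. Now I'll close.

```bash
python3 -m jog '[{"jaw":0.0,"slide":[0,0,0],"turn":[0,0,0]},{"jaw":0.0,"slide":[0,0,0],"turn":[0,0,0]},{"jaw":0.0,"slide":[0,0,0],"turn":[0,0,0]},{"jaw":0.0,"slide":[0,0,0],"turn":[0,0,0]},{"jaw":0.0,"slide":[0,0,0],"turn":[0,0,0]},{"jaw":0.0,"slide":[0,0,0],"turn":[0,0,0]},{"jaw":0.0,"slide":[0,0,0],"turn":[0,0,0]},{"jaw":0.0,"slide":[0,0,0],"turn":[0,0,0]},{"jaw":0.0,"slide":[0,0,0],"turn":[0,0,0]},{"jaw":0.0,"slide":[0,0,0],"turn":[0,0,0]}]' 50 >/dev/null; python3 st.py
python3 -m jog '[{"jaw":0.0,"slide":[0,0,0.02],"turn":[0,0,0]},{"jaw":0.0,"slide":[0,0,0.04],"turn":[0,0,0]},{"jaw":0.0,"slide":[0,0,0.06],"turn":[0,0,0]},{"jaw":0.0,"slide":[0,0,0.08],"turn":[0,0,0]},{"jaw":0.0,"slide":[0,0,0.1],"turn":[0,0,0]},{"jaw":0.0,"slide":[0,0,0.12],"turn":[0,0,0]},{"jaw":0.0,"slide":[0,0,0.12],"turn":[0,0,0]},{"jaw":0.0,"slide":[0,0,0.12],"turn":[0,0,0]},{"jaw":0.0,"slide":[0,0,0.12],"turn":[0,0,0]},{"jaw":0.0,"slide":[0,0,0.12],"turn":[0,0,0]}]' >/dev/null; python3 st.py d3 215 230 90 90 340 190 110 110
```

```text
17.8 p [ 0.4935 -0.3497  0.0984] q6 -0.721 yaw -5.1 ax [ 0. -0. -1.] F [-0.37  0.07  2.04] T [ 0.064 -0.053 -0.006] j6 0.001 w 21.5 v 0.002
18.8 p [ 0.4932 -0.3494  0.217 ] q6 -0.721 yaw -5.1 ax [-0.001  0.002 -1.   ] F [ 0.05  0.2  -0.27] T [-0.002  0.003  0.018] j6 -0.0 w 21.1 v 0.01
```

View pics/d3.png

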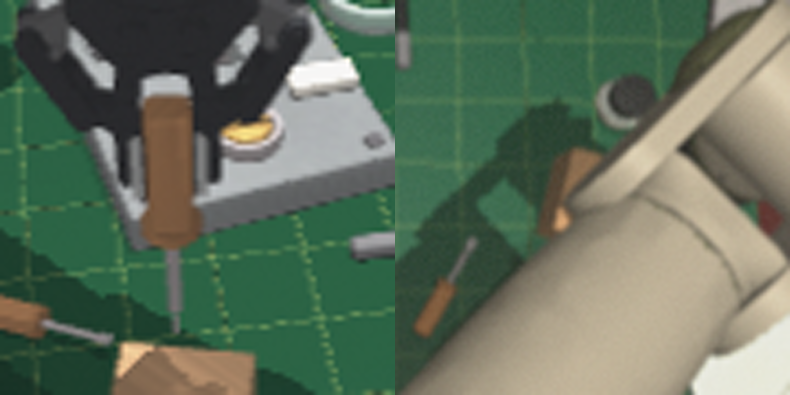

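The blade tip at (177,330) in the crop looks about half as wide as the shank, so the blade is edge-on to the side camera. Its width therefore lies along yaw 85°. Before going over I'll refine the slot angle and centre.

```bash
cat > lockm.py <<'E'
from m import *
import sys
def slot(r,uv0,z=.042,n=1):
    # rectify patch: sample world plane grid z around lock
    c=onz(r,uv0,z)[:2]; g=np.linspace(-.022,.022,89)
    X,Y=np.meshgrid(g+c[0],g+c[1],indexing="ij")
    p=proj(r,np.stack([X,Y,np.full_like(X,z)],-1)).reshape(89,89,2).astype(np.float32)
    im=cv2.remap(r["color"],p[...,0],p[...,1],cv2.INTER_CUBIC)
    return im,c,g
def fit(r,uv0):
    im,c,g=slot(r,uv0); hs=cv2.cvtColor(im,cv2.COLOR_RGB2HSV).astype(float)
    yel=((hs[...,0]>14)&(hs[...,0]<36)&(hs[...,1]>90)).astype(np.uint8)
    disc=cv2.morphologyEx(yel,cv2.MORPH_CLOSE,np.ones((13,13)))
    cn=max(cv2.findContours(yel|disc,cv2.RETR_EXTERNAL,cv2.CHAIN_APPROX_NONE)[0],key=cv2.contourArea)
    (cx,cy),rad=cv2.minEnclosingCircle(cn)
    mm=cv2.moments(cn); cx,cy=mm["m10"]/mm["m00"],mm["m01"]/mm["m00"]
    mask=cv2.erode(disc,np.ones((9,9)))
    w=(hs[...,1].max()-hs[...,1])*mask; w=np.clip(w-np.percentile(w[mask>0],70),0,None)
    i,j=np.nonzero(w>0); ww=w[i,j]
    P=np.c_[g[i],g[j]];mu=(P*ww[:,None]).sum(0)/ww.sum();C=(P-mu).T@((P-mu)*ww[:,None])
    v=np.linalg.eigh(C)[1][:,1];
    return c+[np.interp(cy,range(89),g),np.interp(cx,range(89),g)],rad*.0005,c+mu,(np.degrees(np.arctan2(v[1],v[0]))+90)%180-90
if __name__=="__main__":
    for f in ["s0","k1_s","k2_s"]: 
        print(f,fit(np.load(f+".npy",allow_pickle=True).item(),(270.7,258.9)))
    for f in ["t0","k2_t","k4_t","d1_t"]: 
        print(f,fit(np.load(f+".npy",allow_pickle=True).item(),(316.7,223.3)))
E
python3 lockm.py
python3 - <<'E'
from h import *
s=np.load("d3_s.npy",allow_pickle=True).item()
crop(s,240,270,36,42,14,"blade.png")
# expected tip position and blade edge
print(proj(s,[[.4932,-.3494,.123]])[0])
E
```

```text
s0 (array([ 0.56260477, -0.10867135]), 0.016378437042236328, array([ 0.56162499, -0.1069679 ]), np.float64(-83.3098211886545))
k1_s (array([ 0.56259341, -0.1086588 ]), 0.016362703323364258, array([ 0.56200863, -0.10710581]), np.float64(-80.61889962155112))
k2_s (array([ 0.56258578, -0.10866331]), 0.016354909896850588, array([ 0.56184591, -0.10738806]), np.float64(-78.2950037540073))
t0 (array([ 0.56171213, -0.10722981]), 0.016090831756591796, array([ 0.56381369, -0.10641666]), np.float64(6.114689507857577))
k2_t (array([ 0.56174612, -0.10722438]), 0.01612215805053711, array([ 0.56382429, -0.10643506]), np.float64(5.930238440295483))
k4_t (array([ 0.56161099, -0.10727078]), 0.016123939514160156, array([ 0.56328053, -0.10648934]), np.float64(6.229744269696198))
d1_t (array([ 0.56164053, -0.10726942]), 0.01602195167541504, array([ 0.56329474, -0.10648246]), np.float64(6.193632067821227))
[254.48724601 304.27906262]
```

View pics/blade.png

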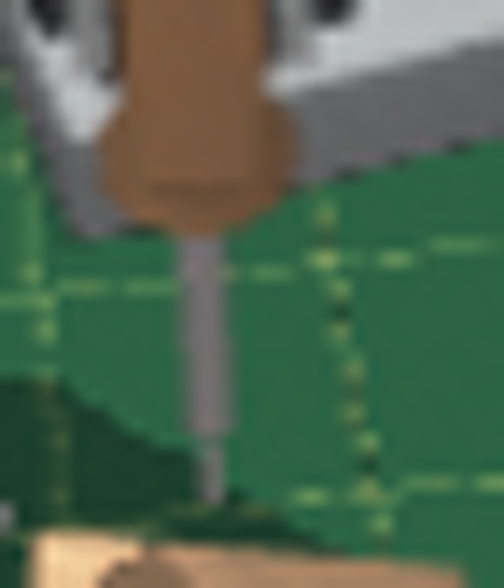

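The enlarged crop shows the blade edge-on at (212,470), so the blade's width lies along yaw 85°. The slot yaw is about 5°. I'll turn +100° (jaw ends at yaw 95, leaving room for the clockwise turn) and hover over the lock.

```bash
python3 -m jog '[{"jaw":0.0,"slide":[0.005,0.02,0],"turn":[0,0,0.14]},{"jaw":0.0,"slide":[0.012,0.045,0],"turn":[0,0,0.28]},{"jaw":0.0,"slide":[0.019,0.07,0],"turn":[0,0,0.42]},{"jaw":0.0,"slide":[0.026,0.095,0],"turn":[0,0,0.56]},{"jaw":0.0,"slide":[0.033,0.12,0],"turn":[0,0,0.7]},{"jaw":0.0,"slide":[0.04,0.145,0],"turn":[0,0,0.84]},{"jaw":0.0,"slide":[0.047,0.17,0],"turn":[0,0,0.98]},{"jaw":0.0,"slide":[0.054,0.195,0],"turn":[0,0,1.12]},{"jaw":0.0,"slide":[0.062,0.22,0],"turn":[0,0,1.26]},{"jaw":0.0,"slide":[0.0688,0.2414,0],"turn":[0,0,1.4]}]' >/dev/null; python3 st.py
python3 -m jog '[{"jaw":0.0,"slide":[0,0,-0.02],"turn":[0,0,0.14]},{"jaw":0.0,"slide":[0,0,-0.04],"turn":[0,0,0.28]},{"jaw":0.0,"slide":[0,0,-0.05],"turn":[0,0,0.345]},{"jaw":0.0,"slide":[0,0,-0.06],"turn":[0,0,0.345]},{"jaw":0.0,"slide":[0,0,-0.068],"turn":[0,0,0.345]},{"jaw":0.0,"slide":[0,0,-0.068],"turn":[0,0,0.345]},{"jaw":0.0,"slide":[0,0,-0.068],"turn":[0,0,0.345]},{"jaw":0.0,"slide":[0,0,-0.068],"turn":[0,0,0.345]},{"jaw":0.0,"slide":[0,0,-0.068],"turn":[0,0,0.345]},{"jaw":0.0,"slide":[0,0,-0.068],"turn":[0,0,0.345]}]' >/dev/null; python3 st.py l1 246 225 50 50 292 198 50 50
```

```text
19.9 p [ 0.5624 -0.1069  0.218 ] q6 -1.71 yaw 75.47 ax [-0.  0. -1.] F [ 0.42 -0.76  0.34] T [ 0.056 -0.03   0.023] j6 1.387 w 21.1 v 0.998
20.9 p [ 0.5624 -0.1083  0.1506] q6 -2.051 yaw 94.87 ax [ 0.001 -0.    -1.   ] F [ 0.48  0.06 -1.08] T [0.009 0.013 0.045] j6 0.003 w 21.5 v 0.003
```

View pics/l1.png

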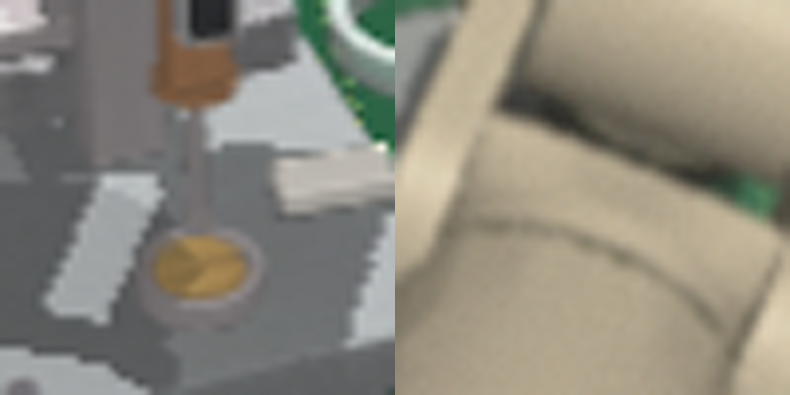

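Run:
```python
from h import *
s=np.load("l1_s.npy",allow_pickle=True).item()
crop(s,258,240,30,26,26,"l1z.png")
z=lambda P:(proj(s,P)-[258,240]+.5)*26
print(z([[.5624,-.1083,.0566],[.562,-.108,.042],[.562,-.1066,.042]]))
```

```text
[[338.97476571 381.34585773]
 [336.67334335 485.54953265]
 [334.80189724 477.12999944]]
```

View pics/l1z.png

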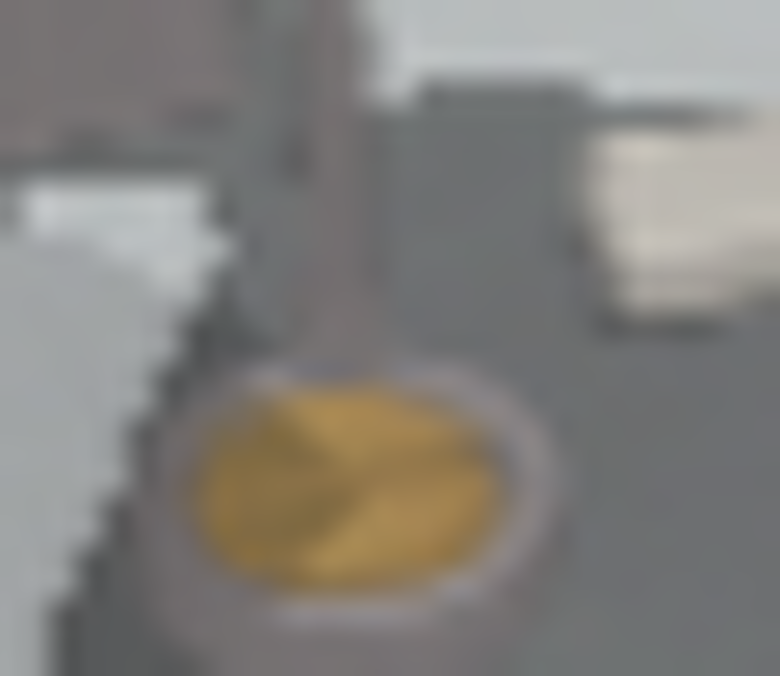

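Side zoom: the tip at (345,380) matches its prediction, and the brass disc centre is at (350,490). That implies slot y ≈ −0.1085, within 0.3 mm of the tip. I'll descend gently and watch the force.

```bash
python3 -m jog '[{"jaw":0.0,"slide":[0,0,-0.004],"turn":[0,0,0]},{"jaw":0.0,"slide":[0,0,-0.008],"turn":[0,0,0]},{"jaw":0.0,"slide":[0,0,-0.011],"turn":[0,0,0]},{"jaw":0.0,"slide":[0,0,-0.012],"turn":[0,0,0]},{"jaw":0.0,"slide":[0,0,-0.013],"turn":[0,0,0]},{"jaw":0.0,"slide":[0,0,-0.014],"turn":[0,0,0]},{"jaw":0.0,"slide":[0,0,-0.015],"turn":[0,0,0]},{"jaw":0.0,"slide":[0,0,-0.016],"turn":[0,0,0]},{"jaw":0.0,"slide":[0,0,-0.016],"turn":[0,0,0]},{"jaw":0.0,"slide":[0,0,-0.016],"turn":[0,0,0]}]' >/dev/null; python3 st.py
```

```text
22.0 p [ 0.5623 -0.1082  0.1343] q6 -2.051 yaw 94.88 ax [ 0. -0. -1.] F [ 0.12 -1.04 -1.04] T [-0.006 -0.021  0.002] j6 -0.0 w 21.5 v 0.002
```

```bash
python3 -m jog '[{"jaw":0.0,"slide":[0,0,-0.0005],"turn":[0,0,0]},{"jaw":0.0,"slide":[0,0,-0.001],"turn":[0,0,0]},{"jaw":0.0,"slide":[0,0,-0.0015],"turn":[0,0,0]},{"jaw":0.0,"slide":[0,0,-0.002],"turn":[0,0,0]},{"jaw":0.0,"slide":[0,0,-0.0025],"turn":[0,0,0]},{"jaw":0.0,"slide":[0,0,-0.003],"turn":[0,0,0]},{"jaw":0.0,"slide":[0,0,-0.003],"turn":[0,0,0]},{"jaw":0.0,"slide":[0,0,-0.003],"turn":[0,0,0]},{"jaw":0.0,"slide":[0,0,-0.003],"turn":[0,0,0]},{"jaw":0.0,"slide":[0,0,-0.003],"turn":[0,0,0]}]' >/dev/null; python3 st.py
```

```text
23.0 p [ 0.5623 -0.1082  0.1313] q6 -2.051 yaw 94.88 ax [ 0. -0. -1.] F [-0.27 -0.08 -1.38] T [-0.016 -0.006  0.025] j6 -0.0 w 21.4 v 0.001
```

No contact force 5 mm below the slot's mouth, so the blade is in the slot. Now I'll turn clockwise.

```bash
python3 -m jog '[{"jaw":0.0,"slide":[0,0,-0.001],"turn":[0,0,-0.1]},{"jaw":0.0,"slide":[0,0,-0.001],"turn":[0,0,-0.2]},{"jaw":0.0,"slide":[0,0,-0.001],"turn":[0,0,-0.3]},{"jaw":0.0,"slide":[0,0,-0.001],"turn":[0,0,-0.4]},{"jaw":0.0,"slide":[0,0,-0.001],"turn":[0,0,-0.5]},{"jaw":0.0,"slide":[0,0,-0.001],"turn":[0,0,-0.6]},{"jaw":0.0,"slide":[0,0,-0.001],"turn":[0,0,-0.7]},{"jaw":0.0,"slide":[0,0,-0.001],"turn":[0,0,-0.8]},{"jaw":0.0,"slide":[0,0,-0.001],"turn":[0,0,-0.9]},{"jaw":0.0,"slide":[0,0,-0.001],"turn":[0,0,-1.0]}]' 80 >/dev/null; python3 st.py
python3 -m jog '[{"jaw":0.0,"slide":[0,0,0],"turn":[0,0,-0.06]},{"jaw":0.0,"slide":[0,0,0],"turn":[0,0,-0.12]},{"jaw":0.0,"slide":[0,0,0],"turn":[0,0,-0.18]},{"jaw":0.0,"slide":[0,0,0],"turn":[0,0,-0.24]},{"jaw":0.0,"slide":[0,0,0],"turn":[0,0,-0.3]},{"jaw":0.0,"slide":[0,0,0],"turn":[0,0,-0.35]},{"jaw":0.0,"slide":[0,0,0],"turn":[0,0,-0.4]},{"jaw":0.0,"slide":[0,0,0],"turn":[0,0,-0.45]},{"jaw":0.0,"slide":[0,0,0],"turn":[0,0,-0.5]},{"jaw":0.0,"slide":[0,0,0],"turn":[0,0,-0.55]}]' >/dev/null; python3 st.py l2 246 225 50 50 292 198 50 50
```

```text
24.0 p [ 0.5623 -0.1081  0.1302] q6 -1.047 yaw 37.36 ax [ 0.  0. -1.] F [-0.22  1.46 -0.96] T [ 0.056 -0.05   0.034] j6 -1.268 w 21.1 v 0.992
25.0 p [ 0.5621 -0.1082  0.1302] q6 -0.499 yaw 5.97 ax [-0.001  0.    -1.   ] F [-0.54  0.22 -0.85] T [0.034 0.235 0.034] j6 -0.608 w 21.2 v 0.497
```

View pics/l2.png

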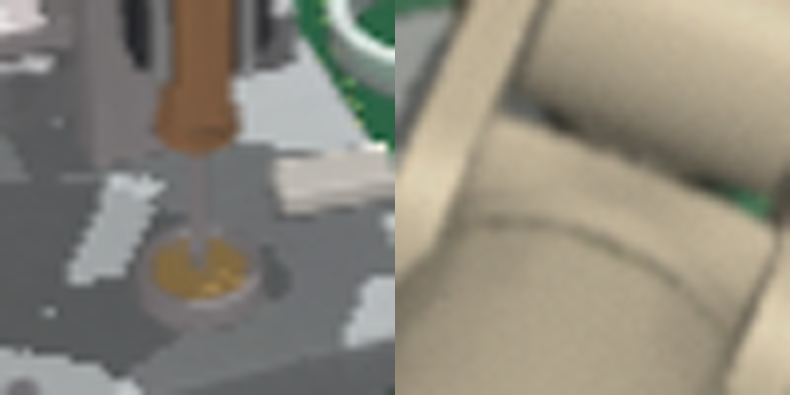

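```bash
python3 -m jog '[{"jaw":0.0,"slide":[0,0,0],"turn":[0,0,-0.02]},{"jaw":0.0,"slide":[0,0,0],"turn":[0,0,-0.04]},{"jaw":0.0,"slide":[0,0,0],"turn":[0,0,-0.06]},{"jaw":0.0,"slide":[0,0,0],"turn":[0,0,-0.08]},{"jaw":0.0,"slide":[0,0,0],"turn":[0,0,-0.1]},{"jaw":0.0,"slide":[0,0,0],"turn":[0,0,-0.12]},{"jaw":0.0,"slide":[0,0,0],"turn":[0,0,-0.12]},{"jaw":0.0,"slide":[0,0,0],"turn":[0,0,-0.12]},{"jaw":0.0,"slide":[0,0,0],"turn":[0,0,-0.12]},{"jaw":0.0,"slide":[0,0,0],"turn":[0,0,-0.12]}]' >/dev/null; python3 st.py
python3 -m jog '[{"jaw":0.0,"slide":[0,0,0],"turn":[0,0,-0.02]},{"jaw":0.0,"slide":[0,0,0],"turn":[0,0,-0.04]},{"jaw":0.0,"slide":[0,0,0],"turn":[0,0,-0.06]},{"jaw":0.0,"slide":[0,0,0],"turn":[0,0,-0.08]},{"jaw":0.0,"slide":[0,0,0],"turn":[0,0,-0.1]},{"jaw":0.0,"slide":[0,0,0],"turn":[0,0,-0.1]},{"jaw":0.0,"slide":[0,0,0],"turn":[0,0,-0.1]},{"jaw":0.0,"slide":[0,0,0],"turn":[0,0,-0.1]},{"jaw":0.0,"slide":[0,0,0],"turn":[0,0,-0.1]},{"jaw":0.0,"slide":[0,0,0],"turn":[0,0,-0.1]}]' >/dev/null; python3 st.py
```

```text
26.1 p [ 0.5621 -0.1082  0.1302] q6 -0.381 yaw -0.79 ax [-0.  0. -1.] F [-2.66 -0.52 -0.08] T [-0.019  0.728  0.05 ] j6 0.05 w 21.2 v 0.002
27.1 p [ 0.5622 -0.1082  0.1303] q6 -0.281 yaw -6.53 ax [-0.  0. -1.] F [-3.61  0.96 -0.12] T [0.07  1.011 0.028] j6 0.051 w 20.9 v 0.002
```

```bash
python3 -m jog '[{"jaw":0.0,"slide":[0,0,0],"turn":[0,0,-0.02]},{"jaw":0.0,"slide":[0,0,0],"turn":[0,0,-0.04]},{"jaw":0.0,"slide":[0,0,0],"turn":[0,0,-0.06]},{"jaw":0.0,"slide":[0,0,0],"turn":[0,0,-0.08]},{"jaw":0.0,"slide":[0,0,0],"turn":[0,0,-0.1]},{"jaw":0.0,"slide":[0,0,0],"turn":[0,0,-0.1]},{"jaw":0.0,"slide":[0,0,0],"turn":[0,0,-0.1]},{"jaw":0.0,"slide":[0,0,0],"turn":[0,0,-0.1]},{"jaw":0.0,"slide":[0,0,0],"turn":[0,0,-0.1]},{"jaw":0.0,"slide":[0,0,0],"turn":[0,0,-0.1]}]' >/dev/null; python3 st.py
python3 -m jog '[{"jaw":0.0,"slide":[0,0,0],"turn":[0,0,-0.02]},{"jaw":0.0,"slide":[0,0,0],"turn":[0,0,-0.04]},{"jaw":0.0,"slide":[0,0,0],"turn":[0,0,-0.06]},{"jaw":0.0,"slide":[0,0,0],"turn":[0,0,-0.08]},{"jaw":0.0,"slide":[0,0,0],"turn":[0,0,-0.1]},{"jaw":0.0,"slide":[0,0,0],"turn":[0,0,-0.1]},{"jaw":0.0,"slide":[0,0,0],"turn":[0,0,-0.1]},{"jaw":0.0,"slide":[0,0,0],"turn":[0,0,-0.1]},{"jaw":0.0,"slide":[0,0,0],"turn":[0,0,-0.1]},{"jaw":0.0,"slide":[0,0,0],"turn":[0,0,-0.1]}]' >/dev/null; python3 st.py l3 246 225 50 50 292 198 50 50
```

```text
28.1 p [ 0.5622 -0.1082  0.1303] q6 -0.181 yaw -12.26 ax [-0.  0. -1.] F [-5.02  1.23 -0.91] T [0.144 1.181 0.096] j6 0.052 w 21.5 v 0.002
29.1 p [ 0.5621 -0.1081  0.1302] q6 -0.08 yaw -18.04 ax [-0.001  0.    -1.   ] F [-6.13  1.15  0.01] T [0.275 1.397 0.112] j6 0.106 w 21.3 v 0.002
```

View pics/l3.png

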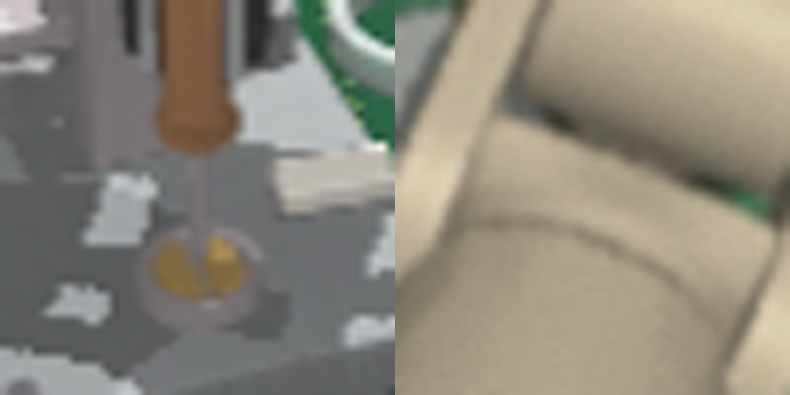

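```bash
python3 -m jog '[{"jaw":0.0,"slide":[0,0,0],"turn":[0,0,-0.02]},{"jaw":0.0,"slide":[0,0,0],"turn":[0,0,-0.04]},{"jaw":0.0,"slide":[0,0,0],"turn":[0,0,-0.06]},{"jaw":0.0,"slide":[0,0,0],"turn":[0,0,-0.08]},{"jaw":0.0,"slide":[0,0,0],"turn":[0,0,-0.1]},{"jaw":0.0,"slide":[0,0,0],"turn":[0,0,-0.1]},{"jaw":0.0,"slide":[0,0,0],"turn":[0,0,-0.1]},{"jaw":0.0,"slide":[0,0,0],"turn":[0,0,-0.1]},{"jaw":0.0,"slide":[0,0,0],"turn":[0,0,-0.1]},{"jaw":0.0,"slide":[0,0,0],"turn":[0,0,-0.1]}]' >/dev/null; python3 st.py
python3 -m jog '[{"jaw":0.0,"slide":[0,0,0],"turn":[0,0,-0.02]},{"jaw":0.0,"slide":[0,0,0],"turn":[0,0,-0.04]},{"jaw":0.0,"slide":[0,0,0],"turn":[0,0,-0.06]},{"jaw":0.0,"slide":[0,0,0],"turn":[0,0,-0.08]},{"jaw":0.0,"slide":[0,0,0],"turn":[0,0,-0.1]},{"jaw":0.0,"slide":[0,0,0],"turn":[0,0,-0.1]},{"jaw":0.0,"slide":[0,0,0],"turn":[0,0,-0.1]},{"jaw":0.0,"slide":[0,0,0],"turn":[0,0,-0.1]},{"jaw":0.0,"slide":[0,0,0],"turn":[0,0,-0.1]},{"jaw":0.0,"slide":[0,0,0],"turn":[0,0,-0.1]}]' >/dev/null; python3 st.py l4 246 225 50 50 292 198 50 50
```

```text
30.2 p [ 0.562  -0.108   0.1303] q6 0.02 yaw -23.76 ax [-0.001  0.    -1.   ] F [-5.64  2.02  0.61] T [0.402 1.525 0.182] j6 0.164 w 21.1 v 0.002
31.2 p [ 0.5618 -0.1077  0.1302] q6 0.12 yaw -29.48 ax [-0.001  0.001 -1.   ] F [-6.53  2.24  0.76] T [0.594 1.629 0.207] j6 0.202 w 21.4 v 0.002
```

View pics/l4.png

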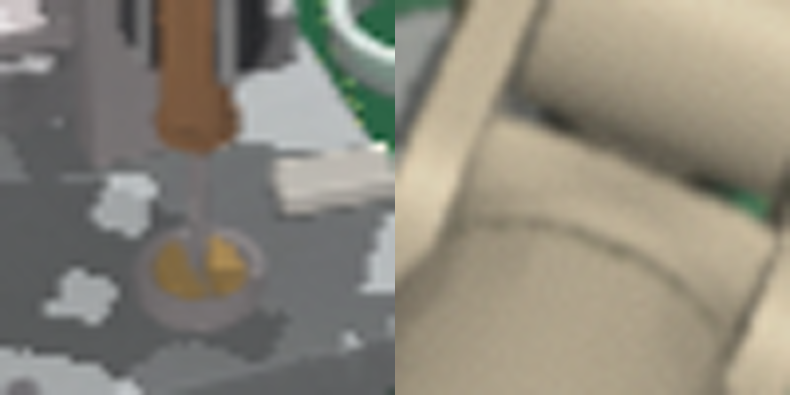

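The reaction torque rose from 0.05 to 0.20 N·m while the slot stayed put between l3 and l4, so the lock is at its stop. I'll unwind 0.25 rad and lift out.

```bash
python3 -m jog '[{"jaw":0.0,"slide":[0,0,0],"turn":[0,0,0.1]},{"jaw":0.0,"slide":[0,0,0],"turn":[0,0,0.2]},{"jaw":0.0,"slide":[0,0,0],"turn":[0,0,0.27]},{"jaw":0.0,"slide":[0,0,0],"turn":[0,0,0.27]},{"jaw":0.0,"slide":[0,0,0.004],"turn":[0,0,0.27]},{"jaw":0.0,"slide":[0,0,0.01],"turn":[0,0,0.27]},{"jaw":0.0,"slide":[0,0,0.03],"turn":[0,0,0.27]},{"jaw":0.0,"slide":[0,0,0.06],"turn":[0,0,0.27]},{"jaw":0.0,"slide":[0,0,0.088],"turn":[0,0,0.27]},{"jaw":0.0,"slide":[0,0,0.088],"turn":[0,0,0.27]}]' >/dev/null; python3 st.py
python3 -m jog '[{"jaw":0.0,"slide":[-0.007,-0.025,0],"turn":[0,0,0]},{"jaw":0.0,"slide":[-0.014,-0.05,0],"turn":[0,0,0]},{"jaw":0.0,"slide":[-0.022,-0.08,0],"turn":[0,0,0]},{"jaw":0.0,"slide":[-0.03,-0.11,0],"turn":[0,0,0]},{"jaw":0.0,"slide":[-0.038,-0.14,0],"turn":[0,0,0]},{"jaw":0.0,"slide":[-0.046,-0.17,0],"turn":[0,0,0]},{"jaw":0.0,"slide":[-0.054,-0.2,0],"turn":[0,0,0]},{"jaw":0.0,"slide":[-0.062,-0.225,0],"turn":[0,0,0]},{"jaw":0.0,"slide":[-0.0685,-0.2415,0],"turn":[0,0,0]},{"jaw":0.0,"slide":[-0.0685,-0.2415,0],"turn":[0,0,0]}]' >/dev/null; python3 st.py r1 215 230 90 90 270 180 90 90
```

```text
32.3 p [ 0.5646 -0.109   0.2236] q6 -0.15 yaw -14.04 ax [ 0.011 -0.004 -1.   ] F [ 0.87 -0.4  -1.65] T [ 0.015 -0.045  0.023] j6 -0.014 w 21.4 v 0.084
33.3 p [ 0.4932 -0.3515  0.2181] q6 -0.566 yaw -14.14 ax [ 0.001 -0.001 -1.   ] F [-0.71 -0.51 -1.13] T [ 0.029 -0.061 -0.041] j6 -0.273 w 21.1 v 0.047
```

View pics/r1.png

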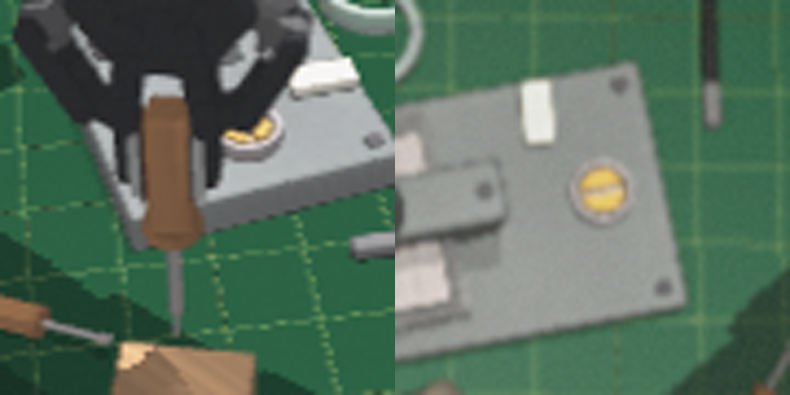

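Run:
```python
from lockm import *
s=np.load("r1_s.npy",allow_pickle=True).item();t=np.load("r1_t.npy",allow_pickle=True).item()
print(fit(t,(316.7,223.3)))
crop(s,235,262,40,50,12,"r1z.png");crop(t,304,210,28,28,20,"r1lock.png")
a=cv2.imread("pics/r1z.png");b=cv2.resize(cv2.imread("pics/r1lock.png"),(320,320));c=cv2.resize(cv2.cvtColor(s["color"],cv2.COLOR_RGB2BGR)[204:268,222:292],(320,280),interpolation=cv2.INTER_CUBIC)
cv2.imwrite("pics/r1m.png",np.hstack([a,np.vstack([b,c])]))
print((proj(s,[[.4936,-.3495,.1235]])-[235,262]+.5)*12)
```

```text
(array([ 0.56131429, -0.10716817]), 0.01598687934875488, array([ 0.56103068, -0.10803576]), np.float64(-78.71360537903956))
[[242.00899819 511.55191612]]
```

View pics/r1m.png

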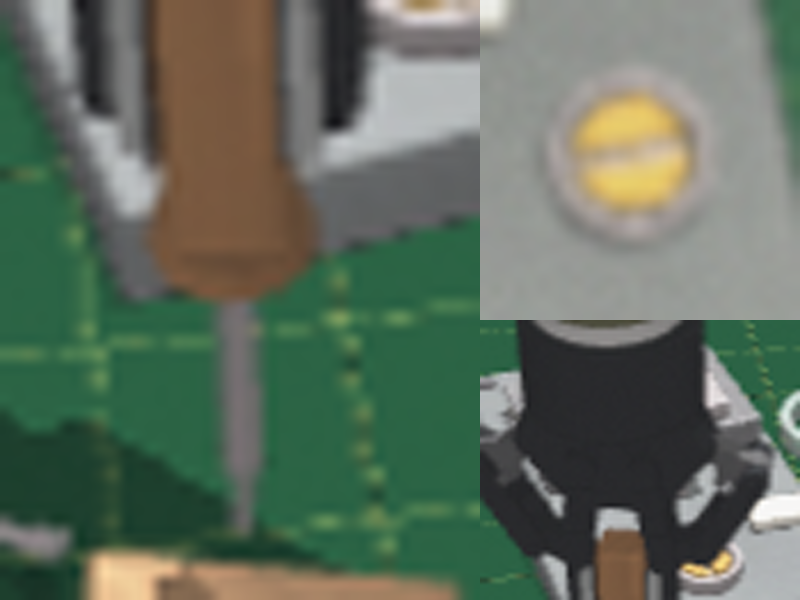

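Top view: the slot now lies at yaw −78.7°, along the press's y axis (−78.8°), so the lock is exactly at its stop. The driver hangs upright with its tip at (240,530). I'll settle above the stand.

```bash
python3 -m jog '[{"jaw":0.0,"slide":[0,0.001,-0.01],"turn":[0,0,0]},{"jaw":0.0,"slide":[0,0.001,-0.02],"turn":[0,0,0]},{"jaw":0.0,"slide":[0,0.001,-0.03],"turn":[0,0,0]},{"jaw":0.0,"slide":[0,0.001,-0.037],"turn":[0,0,0]},{"jaw":0.0,"slide":[0,0.001,-0.037],"turn":[0,0,0]},{"jaw":0.0,"slide":[0,0.001,-0.037],"turn":[0,0,0]},{"jaw":0.0,"slide":[0,0.001,-0.037],"turn":[0,0,0]},{"jaw":0.0,"slide":[0,0.001,-0.037],"turn":[0,0,0]},{"jaw":0.0,"slide":[0,0.001,-0.037],"turn":[0,0,0]},{"jaw":0.0,"slide":[0,0.001,-0.037],"turn":[0,0,0]}]' >/dev/null; python3 st.py r2 230 265 60 60 270 180 90 90
```

```text
34.4 p [ 0.4938 -0.3488  0.1814] q6 -0.565 yaw -13.98 ax [ 0. -0. -1.] F [-1.    0.62 -0.21] T [-0.002  0.032  0.037] j6 0.0 w 21.3 v 0.001
```

View pics/r2.png

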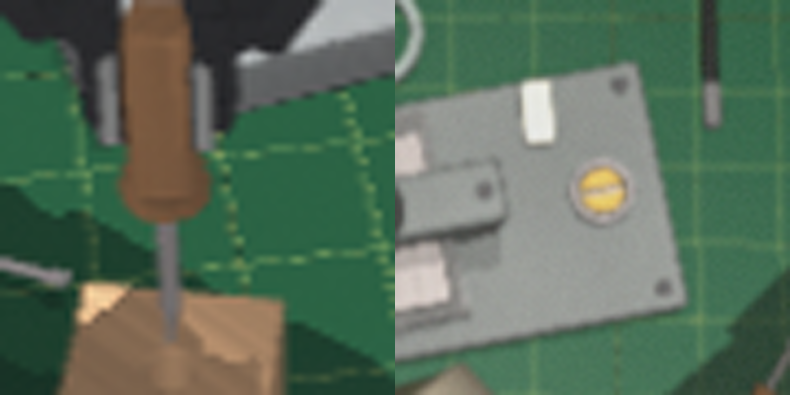

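The tip at (170,340) hangs straight above the hole at about (172,367). I'll lower it in.

```bash
python3 -m jog '[{"jaw":0.0,"slide":[-0.0003,-0.0005,-0.01],"turn":[0,0,0]},{"jaw":0.0,"slide":[-0.0003,-0.0005,-0.02],"turn":[0,0,0]},{"jaw":0.0,"slide":[-0.0003,-0.0005,-0.03],"turn":[0,0,0]},{"jaw":0.0,"slide":[-0.0003,-0.0005,-0.04],"turn":[0,0,0]},{"jaw":0.0,"slide":[-0.0003,-0.0005,-0.05],"turn":[0,0,0]},{"jaw":0.0,"slide":[-0.0003,-0.0005,-0.06],"turn":[0,0,0]},{"jaw":0.0,"slide":[-0.0003,-0.0005,-0.07],"turn":[0,0,0]},{"jaw":0.0,"slide":[-0.0003,-0.0005,-0.078],"turn":[0,0,0]},{"jaw":0.0,"slide":[-0.0003,-0.0005,-0.078],"turn":[0,0,0]},{"jaw":0.0,"slide":[-0.0003,-0.0005,-0.078],"turn":[0,0,0]}]' >/dev/null; python3 st.py
python3 -m jog '[{"jaw":0.0,"slide":[0,0,-0.0005],"turn":[0,0,0]},{"jaw":0.0,"slide":[0,0,-0.001],"turn":[0,0,0]},{"jaw":0.0,"slide":[0,0,-0.0015],"turn":[0,0,0]},{"jaw":0.0,"slide":[0,0,-0.002],"turn":[0,0,0]},{"jaw":0.0,"slide":[0,0,-0.0025],"turn":[0,0,0]},{"jaw":0.0,"slide":[0,0,-0.003],"turn":[0,0,0]},{"jaw":0.0,"slide":[0,0,-0.0035],"turn":[0,0,0]},{"jaw":0.0,"slide":[0,0,-0.004],"turn":[0,0,0]},{"jaw":0.0,"slide":[0,0,-0.004],"turn":[0,0,0]},{"jaw":0.0,"slide":[0,0,-0.004],"turn":[0,0,0]}]' >/dev/null; python3 st.py r3 205 255 110 110 340 190 110 110
```

```text
35.5 p [ 0.4936 -0.3493  0.1034] q6 -0.565 yaw -13.98 ax [ 0. -0. -1.] F [-0.69  0.21 -2.05] T [-0.011  0.016 -0.029] j6 -0.0 w 21.1 v 0.009
36.5 p [ 0.4935 -0.3492  0.0993] q6 -0.565 yaw -13.98 ax [ 0. -0. -1.] F [ 0.38 -0.31 -0.77] T [-0.013 -0.009 -0.014] j6 0.0 w 21.0 v 0.002
```

View pics/r3.png

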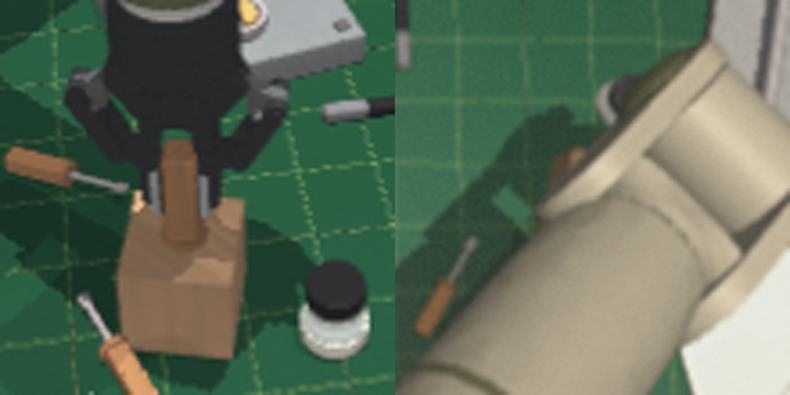

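Inserted, with the foot practically on the block. I'll lower 1 mm more, open and retreat upward.

```bash
python3 -m jog '[{"jaw":0.0,"slide":[0,0,-0.0006],"turn":[0,0,0]},{"jaw":0.0,"slide":[0,0,-0.0012],"turn":[0,0,0]},{"jaw":0.0,"slide":[0,0,-0.0012],"turn":[0,0,0]},{"jaw":0.03,"slide":[0,0,-0.001],"turn":[0,0,0]},{"jaw":0.04,"slide":[0,0,-0.001],"turn":[0,0,0]},{"jaw":0.05,"slide":[0,0,-0.001],"turn":[0,0,0]},{"jaw":0.055,"slide":[0,0,-0.001],"turn":[0,0,0]},{"jaw":0.055,"slide":[0,0,-0.001],"turn":[0,0,0]},{"jaw":0.055,"slide":[0,0,-0.001],"turn":[0,0,0]},{"jaw":0.055,"slide":[0,0,-0.001],"turn":[0,0,0]}]' >/dev/null; python3 st.py
python3 -m jog '[{"jaw":0.055,"slide":[0,0,0.02],"turn":[0,0,0]},{"jaw":0.055,"slide":[0,0,0.05],"turn":[0,0,0]},{"jaw":0.055,"slide":[0,0,0.09],"turn":[0,0,0]},{"jaw":0.055,"slide":[0,0,0.13],"turn":[0,0,0]},{"jaw":0.055,"slide":[-0.03,-0.02,0.15],"turn":[0,0,0]},{"jaw":0.055,"slide":[-0.07,-0.04,0.15],"turn":[0,0,0]},{"jaw":0.055,"slide":[-0.11,-0.06,0.15],"turn":[0,0,0]},{"jaw":0.055,"slide":[-0.15,-0.08,0.15],"turn":[0,0,0]},{"jaw":0.055,"slide":[-0.19,-0.1,0.15],"turn":[0,0,0]},{"jaw":0.055,"slide":[-0.23,-0.12,0.15],"turn":[0,0,0]}]' >/dev/null; python3 st.py f1 190 160 150 190 220 180 220 120
python3 - <<'E'
from h import *
s=np.load("f1_s.npy",allow_pickle=True).item();t=np.load("f1_t.npy",allow_pickle=True).item()
a=cv2.cvtColor(s["color"],cv2.COLOR_RGB2BGR)[170:350,190:350];b=cv2.cvtColor(t["color"],cv2.COLOR_RGB2BGR)[170:290,220:430]
cv2.imwrite("pics/f1.png",np.hstack([cv2.resize(a,(400,450),interpolation=cv2.INTER_CUBIC),cv2.copyMakeBorder(cv2.resize(b,(400,229),interpolation=cv2.INTER_CUBIC),0,221,0,0,0)]))
E
```

```text
37.6 p [ 0.4935 -0.3492  0.0983] q6 -0.565 yaw -13.98 ax [-0.  0. -1.] F [-0.51  0.92  0.08] T [ 0.001  0.029 -0.044] j6 0.0 w 55.1 v 0.001
38.6 p [ 0.2618 -0.4697  0.2485] q6 -1.036 yaw -13.97 ax [ 0. -0. -1.] F [-0.06 -1.16 -0.07] T [-0.042  0.016  0.007] j6 1.12 w 55.3 v 0.843
```

View pics/f1.png

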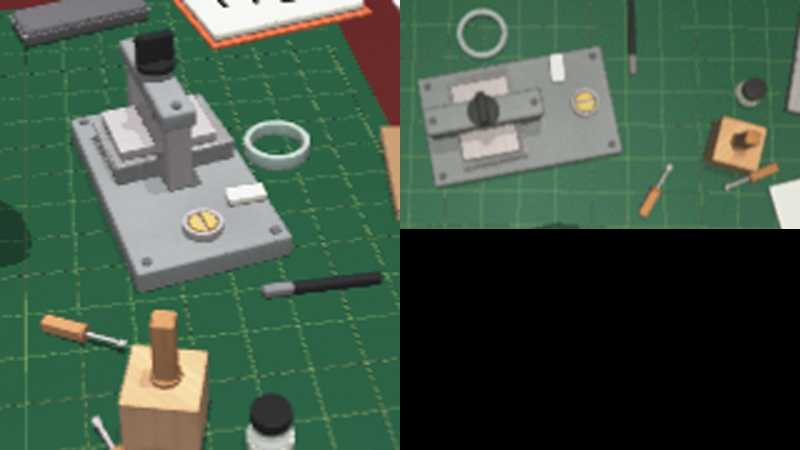

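The driver stands upright in its stand, the lock is locked and the gripper is clear. There's time left, so I'll check the clamp by comparing plate height and knob angle with the start images.

Run:
```python
from m import *
f=np.load("f1_s.npy",allow_pickle=True).item();ft=np.load("f1_t.npy",allow_pickle=True).item()
g=lambda r:cv2.cvtColor(r["color"],cv2.COLOR_RGB2GRAY).astype(np.float32)
A,B=g(s),g(f)
for x0,x1,y0,y1 in((230,254,212,237),(232,250,214,234),(228,240,212,238),(266,278,214,231),(240,275,245,270)):
    T=cv2.resize(A[y0:y1,x0:x1],None,fx=8,fy=8,interpolation=cv2.INTER_CUBIC)
    S=cv2.resize(B[y0-4:y1+5,x0-2:x1+2],None,fx=8,fy=8,interpolation=cv2.INTER_CUBIC)
    m=cv2.matchTemplate(S,T,cv2.TM_CCOEFF_NORMED);_,v,_,l=cv2.minMaxLoc(m);print((l[0]-16)/8,(l[1]-32)/8,round(v,2))
I=[cv2.resize(cv2.cvtColor(r["color"],cv2.COLOR_RGB2BGR)[y:y+44,x:x+w],(395,290),interpolation=cv2.INTER_CUBIC) for r,x,y,w in((s,222,204,70),(f,222,204,70),(t,236,206,56),(ft,236,206,56))]
cv2.imwrite("pics/cmp.png",np.vstack([np.hstack(I[:2]),np.hstack(I[2:])]))
```

```text
0.0 0.75 0.93
0.0 0.75 0.95
0.125 0.75 0.93
0.0 0.25 0.93
0.0 0.0 0.87
```

View pics/cmp.png

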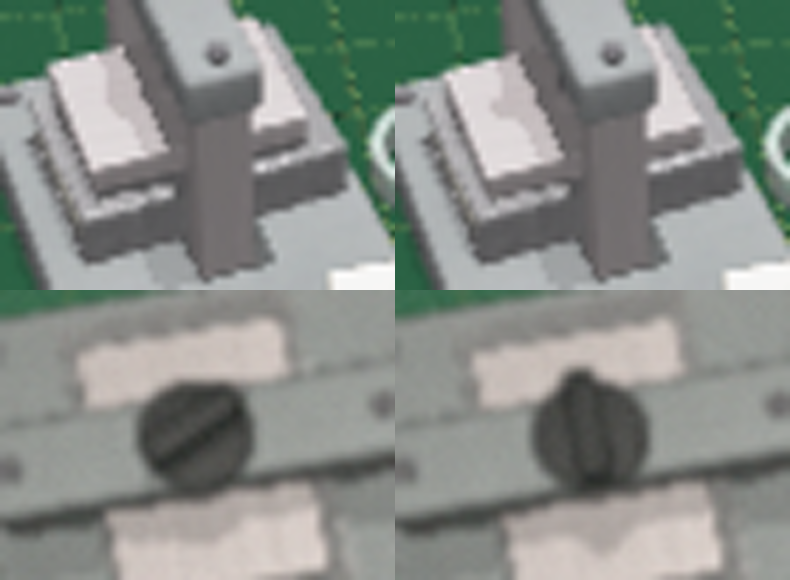

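```bash
python3 -m jog '[{"jaw":0.055,"slide":[0,0,0],"turn":[0,0,0]},{"jaw":0.055,"slide":[0,0,0],"turn":[0,0,0]},{"jaw":0.055,"slide":[0,0,0],"turn":[0,0,0]},{"jaw":0.055,"slide":[0,0,0],"turn":[0,0,0]},{"jaw":0.055,"slide":[0,0,0],"turn":[0,0,0]},{"jaw":0.055,"slide":[0,0,0],"turn":[0,0,0]},{"jaw":0.055,"slide":[0,0,0],"turn":[0,0,0]},{"jaw":0.055,"slide":[0,0,0],"turn":[0,0,0]},{"jaw":0.055,"slide":[0,0,0],"turn":[0,0,0]},{"jaw":0.055,"slide":[0,0,0],"turn":[0,0,0]}]' >/dev/null; python3 st.py; python3 -c "
from bench import bot
print(bot.job_done())"
```

```text
39.7 p [ 0.2634 -0.4692  0.2483] q6 -1.033 yaw -13.98 ax [-0.  0. -1.] F [ 0.61 -0.07  0.39] T [ 0.048 -0.005  0.047] j6 0.0 w 54.9 v 0.002
the job is handed in; nothing more can be done
None
```

The booklet is clamped, the lock screw is at its stop, and the screwdriver stands back in its stand. I handed the job in at 39.7 s.

- **Clamp:** I turned the knob about 2.2 rad clockwise. Over 0.7 rad of that the plate did not move in the pictures, so it was down and the clutch was slipping. I put the slip at 0.5 to 1.2 rad, about one or two clicks. That range comes from the given start range and contact angle, because the torque readings were too noisy to count clicks. On release the knob sprang back a little.
- **Plate height:** the start and end pictures gave a drop of roughly 3 to 4.5 mm. Template matching alone gave 2.8 mm, less than the 4 mm minimum gap; I put that down to the still booklet inside the matched area.
- **Lock:** the blade entered the slot without force. I turned until the torque rose from 0.05 to 0.20 N·m and the slot stopped moving. The slot then lay at −78.7°, and a full turn to the stop would be −78.8°.
- **Screwdriver:** the last picture shows it upright in the stand, the gripper clear, and the booklet and other things in place.
- **Look-alikes:** the two small look-alike screwdrivers fell over by themselves early on. The gripper was never near them, and I left them lying.

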